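# Clamp a timber in the cut-off jig with a click-type torque knob

### The arm

A 6-joint arm with a two-finger parallel gripper is mounted at the origin on a cart in front of the work surface, level with it; the furniture and walls round the work are solid. World frame = base frame: x ahead of the robot, y to its left, z up, the work surface at z = 0. Lengths are in mm, angles in rad, forces in N, time in s.
With the tool pointing down it reaches from about 350 to 875 mm from the base axis. Payload 4.2 kg.
Tool frame: the origin (TCP) lies midway between the tips of the shut fingers; the grasp point (between the pads) lies 19 mm behind it (arm.hold_point_z is the distance from the TCP to the grasp point, in mm); z points along the fingers, y is the line along which they close (so a half turn about z gives the same grasp; the last joint's range is limited). The gripper opens to 85 mm and grips with 20 to 120 N. Pads are 22 mm wide; open, the fingers measure 114 mm over their backs; the gripper's body (76 mm by 85 mm) begins 54 mm behind the grasp point. The pads swing forward as they close: fully open they stand 13 mm farther back than shut.
Start: joints at [-0.889, 0.385, 0.008, 0, -1.194, -0.259], TCP at [256.46, -569.937, 231.312] pointing down, gripper open.
Joint ranges: [-3.14, 3.14], [-1.21, 2.06], [-1.07, 1.41], [-3.16, 2.05], [-2.99, -0.16], [-3.1, 3.1]. Speed limits (rad/s): [2.79, 2.79, 3.14, 3.14, 3.14, 3.14].

### API

Orientations are given as a unit quaternion [x, y, z, w].
In Python, from bench import arm, vision gives the robot as it stands. The module is installed in compiled form; this text tells all that it offers.
- The arm moves only by the tool servo_tool, never from a script. Its argument "plan" is a list of rows, each a list of 7 numbers: the shift along the world's x, y, z each as a share of 300 mm, from -1 to 1, then the turn, a rotation vector about the world's x, y, z each as a share of 2 rad, from -1 to 1, then the opening, from 0 (shut) to 1 (fully open). A call has 1 to 20 rows; each row shifts and turns the commanded pose from where the row before left it; what a row does not reach is not made up. A row lasts 1/8 s, in which the tool goes at most 62.5 mm and 10.7 degrees, less where a joint would pass 70% of its speed; a pose out of reach is approached as far as the arm can. A call with a number of a shift or a turn outside -1 to 1 is refused whole. A call with a gripper value outside its range is refused whole. The fingers move at their own pace and stop on an object; the grip force is fixed at half the most. Time passes only in rows, so rows that do not move let the fingers close. It gives the time, the measured TCP pose, the force, the opening and the grip force at its end, in the units of the state.
- arm.read_state(): the state, without advancing time (a new reading comes with each control period).
- vision.get_image(name): name is "scene" or "top" or "wrist"; returns a dict with "image" (480x640x3 uint8, red, green, blue), "z_map" (480x640 float32, mm along the optical axis (not along the pixel's ray), 0 where there is no reading), "K" (3x3 intrinsics, pixels), "D" ([k1, k2, p1, p2, k3] as OpenCV has them; the pictures are not rectified), "world_to_cam" (4x4, takes a point from world to camera coordinates); the wrist camera has in their place "mount" (4x4, takes a point from camera to tool coordinates, whose origin is the TCP and whose axes are the flange's). Camera axes: x right, y down, z forward; pixel columns grow to the right and rows downward; lengths in mm; the calibration is good to about 2 mm. A picture is of the moment at which its call begins: read the wrist's pose just before it.
- arm.job_done(): hands the job in; it is judged then, once.
The state is a dict: "clock": time; "joints": joint angles; "joint_vel": joint speeds; "joint_efforts": joint torques, N m; "position": TCP position; "ee_rot": TCP orientation; "contact_force": force on the tool from outside, world axes, zero at the start; "wrist_torque": the same for the moment, N m; "gripper_width": finger opening in mm; "grasp_force": force on a finger pad.
Only numpy, scipy, OpenCV 4.12 (cv2) and the standard library are available. Lean on these libraries where they do the work, as an engineer would, in place of code of your own. Each camera call takes 0.05 s, during which the arm holds its last target. There are 200 camera calls.

### The job

Get the dark timber ready for sawing in the cut-off jig: slide it along until its end butts against the stop block and its side lies flat against the fence. Then wind the hold-down's pad down onto it and tighten the black torque knob clockwise until it clicks over to its green mark; stop at that one click so the clamp is not overtightened, let go, and leave the nail tin, the tape measure and the pencil where they are.

Things in the scene. Friction and masses are not known exactly. Their poses are not given: they have to be found in the camera images.
- jig: Cut-off jig, fixed on the saw table. Plywood base 155 x 255 mm, top at z 18 mm. Origin: table surface under the screw axis; z up, x across the timber towards the fence, y along the fence towards the stop. Base x -70..85, y -190..65 mm. Beech fence: face at x 25, y -85..65, top z 60. A post at (66, 0) carries a blue arm over the screw axis, z 85..115 (post top 123).
- home (a point): Point on the face of the jig's dark stop block, at (0, 45, 33) mm in the jig's frame, where block_end lies when the timber is butted on the stop and flat on the fence. The stop block is 50 mm wide, its top at z 56 mm, its strap and small fixed knob behind the face reach z 80 mm.
- block: Dark brown timber to be clamped, 50 x 229 x 30 mm (x, y, z), about 0.2 kg, loose. Origin: centre of its underside. It lies on the base roughly along the fence, 5 to 11 mm off it, its +y end 20 to 45 mm short of the stop; its tail (-y end) stands out 80 mm and more beyond the fence's end, free for a grip across the 50 mm width from above. Home: origin at (0, -70, 18) mm in the jig's frame.
- block_end (a point): Centre of the timber's +y end face (115 mm from its origin, 15 mm above its underside): the end that must meet the stop.
- wheel (a joint): Turn of the hand wheel, rad, on the vertical screw axis; clockwise from above is positive and lowers pad, wheel, crank handle and knob together by 2.0 mm per rad. Starts between 2.5 and 7.5. At 0 the pad is 26 mm above the timber's top, so it touches at about 13. Friction 0.08 N m; it stays where it is left. Dark steel rim 133 mm over all, its top 22 mm below knob_grip.
- crank_mid (a point): Middle of the black crank handle on the wheel's rim, 60 mm from the screw axis: an upright free-spinning sleeve, 14 mm in diameter, 40 mm tall (20 mm above and below this point), its foot 3 mm above the rim's top. It can be pinched and carried round the axis without turning the hand; it goes down 2.0 mm per rad.
- pad: Round black rubber pad, 34 mm in diameter, under the screw; it does not turn. It sits on a stiff spring: from first touch the clamping force grows by about 12.5 N per mm of screw travel (25 N per rad of the wheel).
- pad_face (a point): Centre of the pad's underside; it touches the timber at 48 mm above the table.
- knob (a joint): Turn of the torque knob relative to the wheel, rad, clockwise positive: 0 (white pointer at the hub's red mark) while it just carries wheel and screw along, 0.55 once clicked (green mark). The detent yields at 0.15 N m, when the pad presses with about 44 N; past 0.35 it jumps on to the solid stop at 0.55 and stays. Turning on from there overtightens. Anticlockwise it is solid with the wheel.
- knob_grip (a point): On the screw axis, 18 mm above the knob's underside: where to grip the black ribbed torque knob, 34 mm in diameter, 30 mm tall (top 12 mm above this point). It stands on the hub (52 mm in diameter) in the middle of the wheel and goes down with it; the crank's top is 9 mm higher than the knob's.
- tin: Open tin of nails, 70 mm diameter, 61 mm tall, left of the jig; bystander. Origin: centre of its underside.
- tape: Yellow tape measure, 33 x 94 x 63 mm, right of the timber's tail; bystander. Origin: on the table under its middle.
- pencil: Red carpenter's pencil, 14 x 162 x 9 mm, lying on the front strip of the jig's base, along the timber and under the wheel; bystander. Origin: middle of its underside.

How it is judged:
By the outcome, as a careful person would: the job done as asked, in the order asked, and still so for the second after the job is handed in, with the robot touching nothing.
It also fails if it takes over 69 s, if anything falls off the work surface, if the arm or the gripper's body presses on something with over 40 N, if the wrist force passes 120 N, or if a joint passes its speed limit or range.

## Working session

There is one attempt and no reset: what is moved stays moved. The work goes in short steps, Python scripts to look and compute and a tool call to move; the robot and the scene stay as the last step left them, time stands still between calls to the robot, and variables do not carry over. Pictures are saved under pics/ and viewed, at most 10 in all, crops included, and the job is handed in when it is done.

Besides the shell and the picture viewer there is one more tool, called after ">>>" in YAML: its name, and indented under it one key for each argument. servo_tool: Moves the arm, as the interface text tells. Its arguments: {"type":"object","properties":{"plan":{"type":"array"}},"required":["plan"]}

```bash
mkdir -p pics; cat > h.py <<'E'
import numpy as np, cv2, json
from bench import arm, vision
def grab(n,tag):
    s=arm.read_state(); d=vision.get_image(n)
    cv2.imwrite(f'pics/{tag}.png',cv2.cvtColor(d['image'],cv2.COLOR_RGB2BGR))
    if 'world_to_cam' in d: W=np.array(d['world_to_cam'])
    else:
        from scipy.spatial.transform import Rotation as R
        T=np.eye(4);T[:3,:3]=R.from_quat(s['ee_rot']).as_matrix();T[:3,3]=s['position']
        W=np.linalg.inv(T@np.array(d['mount']))
    np.savez(f'pics/{tag}.npz',z=d['z_map'],K=d['K'],D=d['D'],W=W,im=d['image'])
    return s
class V:
    def __init__(s,tag):
        d=np.load(f'pics/{tag}.npz'); s.z=d['z'];s.K=d['K'];s.D=d['D'];s.W=d['W'];s.im=d['im']
        s.C=np.linalg.inv(s.W)
    def ray(s,u,v):
        p=cv2.undistortPoints(np.array([[[u,v]]],float),s.K,s.D)[0,0]
        return s.C[:3,3], s.C[:3,:3]@np.array([p[0],p[1],1])
    def atz(s,u,v,z):
        o,r=s.ray(u,v); return o+r*(z-o[2])/r[2]
    def dep(s,u,v):
        o,r=s.ray(u,v); return o+r*s.z[int(v),int(u)]
    def cloud(s):
        h,w=s.z.shape; g=np.stack(np.meshgrid(np.arange(w),np.arange(h)),-1).reshape(-1,1,2).astype(float)
        p=cv2.undistortPoints(g,s.K,s.D)[:,0]
        c=np.c_[p,np.ones(len(p))]*s.z.reshape(-1,1)
        P=(c@s.C[:3,:3].T+s.C[:3,3]).reshape(h,w,3); P[s.z==0]=np.nan; return P
    def proj(s,P):
        P=np.atleast_2d(np.array(P,float)); return cv2.projectPoints(P,cv2.Rodrigues(s.W[:3,:3])[0],s.W[:3,3],s.K,s.D)[0][:,0]
def tri(obs):
    A=np.zeros((3,3));b=np.zeros(3)
    for v,u,w in obs:
        o,r=v.ray(u,w); r=r/np.linalg.norm(r); M=np.eye(3)-np.outer(r,r); A+=M;b+=M@o
    return np.linalg.solve(A,b)
E
python3 - <<'E'
from h import *
np.set_printoptions(precision=3,suppress=True)
for n in ['scene','top','wrist']:
    s=grab(n,n+'0'); v=V(n+'0'); print(n,v.C[:3,3],v.C[:3,2],v.K[0,0],v.D)
print(s)
E
```

```text
scene [-341.276 -727.669  766.38 ] [ 0.739  0.395 -0.546] 564.5599338612828 [0.057 0.    0.    0.    0.   ]
top [ 319.891 -243.815 1275.888] [ 0.181 -0.015 -0.983] 620.1306238523786 [-0.164  0.     0.     0.     0.   ]
wrist [ 184.347 -602.178  373.316] [ 0.278  0.126 -0.952] 338.62663455956204 [-0.019  0.     0.     0.     0.   ]
{'clock': 0.1, 'joints': array([-0.889,  0.386,  0.007, -0.   , -1.194, -0.259]), 'joint_vel': array([ 0.001, -0.002,  0.005,  0.001,  0.001, -0.   ]), 'joint_efforts': array([ -0.001, -39.332,  18.893,   4.198,  -0.003,  -0.   ]), 'position': array([ 256.259, -569.492,  230.321]), 'ee_rot': array([-0.21 ,  0.978,  0.001, -0.   ]), 'contact_force': array([ 0.426,  0.458, -0.272]), 'wrist_torque': array([-0.079, -0.003, -0.008]), 'grasp_force': 0.0, 'gripper_width': 85.39587663866843}
```

View pics/top0.png

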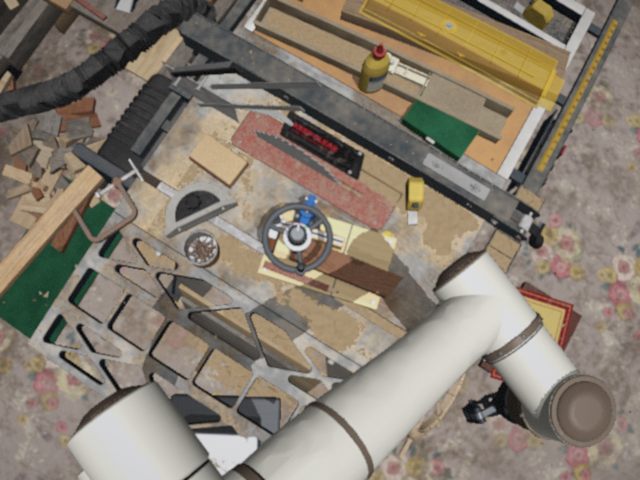

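View pics/scene0.png

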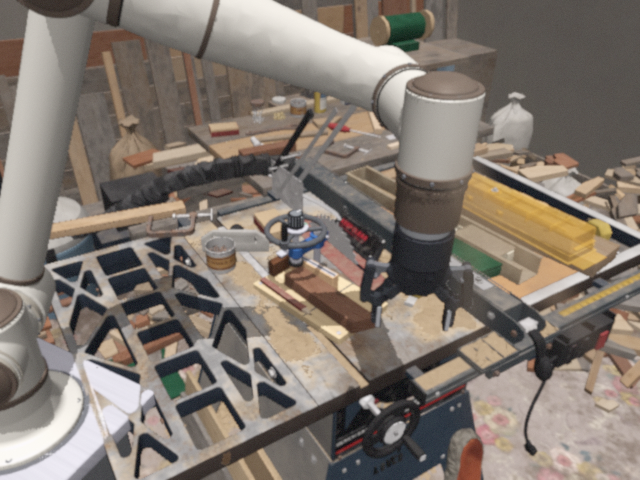

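The top view shows the wheel at about (297,237), the timber's tail end near (398,285), the tin at (202,249) and the tape at (415,193). In the scene view the knob is at (295,220) and the timber runs from (290,275) to (370,325). I'll enlarge both.

```bash
python3 - <<'E'
import cv2
a=cv2.imread('pics/top0.png')[180:320,230:430]; cv2.imwrite('pics/c1.png',cv2.resize(a,None,fx=4,fy=4,interpolation=cv2.INTER_CUBIC))
a=cv2.imread('pics/scene0.png')[195:345,230:390]; cv2.imwrite('pics/c2.png',cv2.resize(a,None,fx=4,fy=4,interpolation=cv2.INTER_CUBIC))
from h import *
np.set_printoptions(precision=1,suppress=True)
v=V('top0');P=v.cloud()
print(np.nanmedian(v.z), (v.z>0).mean())
for u,w in [(297,237),(325,235),(330,265),(390,285),(375,295),(415,190),(345,240),(430,230)]: print(u,w,P[w,u])
E
```

```text
1325.906 0.9961197916666666
297 237 [ 520.2 -228.4  190. ]
325 235 [ 550.3 -282.3   58.2]
330 265 [ 492.2 -294.4   42.9]
390 285 [ 454.7 -415.    48.4]
375 295 [ 436.8 -388.8   17.2]
415 190 [ 649.7 -464.    58.2]
345 240 [ 549.3 -325.4   14.5]
430 230 [ 578.  -505.2    5.7]
```

View pics/c1.png

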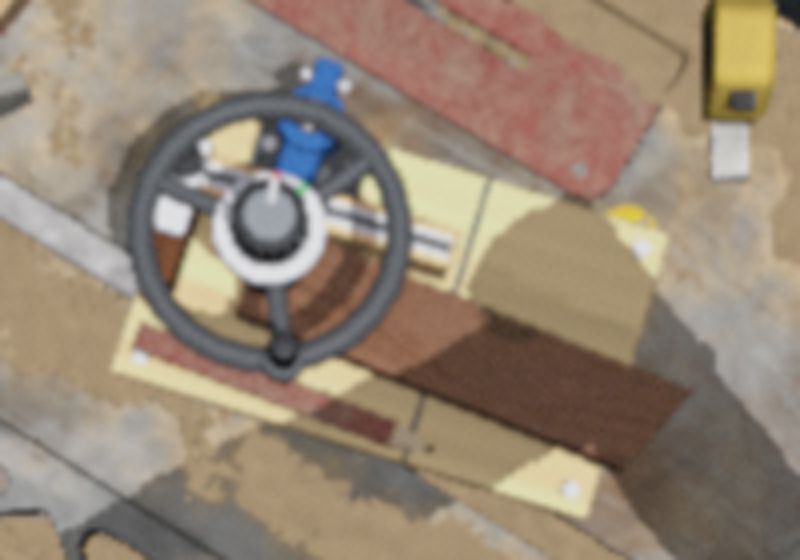

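View pics/c2.png

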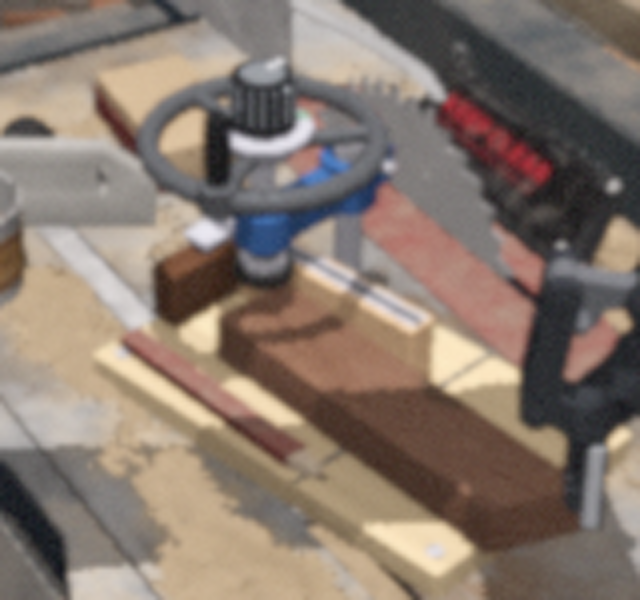

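The crops show the base corners in the c1 crop at (113,370), (588,516) and (667,240). The timber's tail corners are at (692,392) and (622,470), the crank is at (283,345) and the knob top at (270,205). In c2 the knob top is at (262,70), the crank's top at about (215,112), and the timber's near-end corner at (222,312).

```bash
cat >> h.py <<'E'
def c1(u,v): return 230+u/4-.375,180+v/4-.375
def c2(u,v): return 230+u/4-.375,195+v/4-.375
E
python3 - <<'E'
from h import *
np.set_printoptions(precision=1,suppress=True)
t=V('top0');s=V('scene0')
b=[t.atz(*c1(*p),18) for p in [(113,370),(588,516),(667,240)]]
bs=[s.atz(*c2(*p),18) for p in [(95,352),(445,600)]]
print('base top',b,'scene',bs)
# fit jig frame
J=np.array([[-70,65],[-70,-190],[85,-190]],float);B=np.array(b)[:,:2]
def fit(J,B):
    jc=J.mean(0);bc=B.mean(0);H=(J-jc).T@(B-bc);th=np.arctan2(H[0,1]-H[1,0],H[0,0]+H[1,1]);R=np.array([[np.cos(th),-np.sin(th)],[np.sin(th),np.cos(th)]]);return th,bc-R@jc,R
th,o,R=fit(J,B);print('jig',th,o,(B-(J@R.T+o)))
print('knob top tri',tri([(t,*c1(268,212)),(s,*c2(262,72))]))
print('crank top',tri([(t,*c1(285,340)),(s,*c2(218,112))]))
T=[t.atz(*c1(*p),48) for p in [(692,392),(622,470),(240,318)]]
S=[s.atz(*c2(*p),48) for p in [(485,522),(222,312),(580,500)]]
for n,L in (('t',T),('s',S)): print(n,np.array(L), '\n jig',(np.array(L)[:,:2]-o)@R)
P=t.cloud()
# timber top plane pts, tape, tin, knob
m=(P[...,2]>42)&(P[...,2]<56)
Q=P[m][:,:]; q=(Q[:,:2]-o)@R
k=(abs(q[:,0])<45)&(q[:,1]<-60)&(q[:,1]>-230)
print('block z',np.median(Q[k][:,2]),'n',k.sum())
for y in range(-210,-60,20):
    kk=k&(abs(q[:,1]-y)<6); 
    if kk.sum(): print(y,np.percentile(q[kk][:,0],[2,50,98]))
m=P[...,2]>150; Q=P[m]; k=np.linalg.norm(Q[:,:2]-o,axis=1)<120; Q=Q[k]; print('wheel cloud',len(Q),Q.mean(0)); print(np.percentile(Q[:,2],[5,25,50,75,90,98]))
E
```

```text
base top [array([ 476.4, -148.5,   18. ]), array([ 409.1, -392.4,   18. ]), array([ 552.9, -431.9,   18. ])] scene [array([ 479.4, -149.8,   18. ]), array([ 395.7, -403.9,   18. ])]
jig -0.27596171258784874 [ 525.7 -228.2] [[ 0.4 -1.9]
 [ 2.5 -0.4]
 [-2.9  2.3]]
knob top tri [ 527.9 -228.1  192.9]
crank top [ 469.2 -237.2  202.3]
t [[ 470.3 -440.5   48. ]
 [ 430.2 -405.5   48. ]
 [ 500.9 -213.1   48. ]] 
 jig [[   4.5 -219.3]
 [ -43.5 -196.6]
 [ -28.     7.8]]
s [[ 423.9 -410.2   48. ]
 [ 510.2 -213.2   48. ]
 [ 461.  -443.7   48. ]] 
 jig [[ -48.3 -202.9]
 [ -19.    10.3]
 [  -3.5 -225. ]]
block z 47.1260350226712 n 1804
-210 [-21.4  -4.2   6.3]
-190 [-40.7 -16.2   7.4]
-170 [-38.5 -15.5   9.1]
-150 [-37.9 -13.8  10.5]
-130 [-35.2 -12.   12.8]
-110 [-32.9  -9.2  14.8]
-90 [-32.   -7.6  16.9]
-70 [-30.2  -5.7  27.5]
wheel cloud 2265 [ 524.5 -228.9  163.3]
[152.6 155.7 158.1 161.9 191.8 197.1]
```

>>> servo_tool:
  plan:
    - [0.11,0.085,-0.04,0,0,0.066,1]
    - [0.11,0.085,-0.04,0,0,0.066,1]
    - [0.11,0.085,-0.04,0,0,0.066,1]
    - [0.11,0.085,-0.04,0,0,0.066,1]
    - [0.11,0.085,-0.04,0,0,0.066,1]
    - [0.11,0.085,-0.04,0,0,0.066,1]
    - [0,0,0,0,0,0,1]
    - [0,0,0,0,0,0,1]

```text
clock: 1.15
position: [454.3, -417.0, 159.2]
ee_rot: [-0.571, 0.821, 0.0, -0.0]
contact_force: [-0.1, -0.6, 0.0]
gripper_width: 85.2
grasp_force: 0.0
```

```bash
python3 - <<'E'
from h import *
np.set_printoptions(precision=3,suppress=True)
s=grab('wrist','w1');print(s['joints'],s['position'],s['ee_rot'],s['contact_force'])
v=V('w1');print(v.C[:3,3],v.C[:3,2])
E
```

```text
[-0.48   0.428 -0.114  0.    -1.029  0.124] [ 454.265 -416.964  159.19 ] [-0.571  0.821  0.    -0.   ] [-0.145 -0.57   0.028]
[ 426.297 -490.584  302.185] [ 0.106  0.286 -0.952]
```

View pics/w1.png

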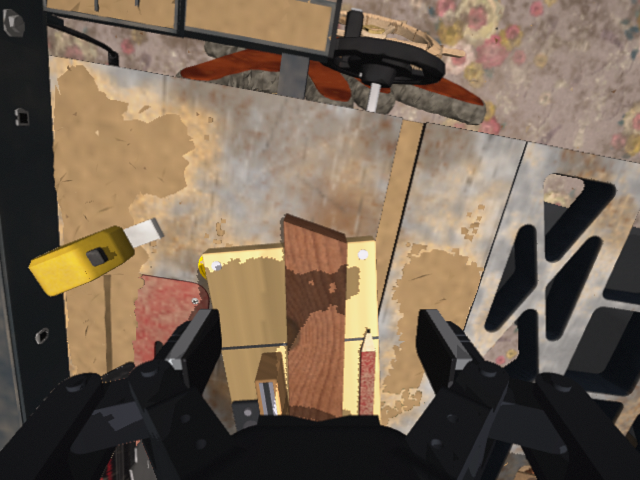

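The wrist view shows the tail's slanted end from (284,215) to (347,237). The block's edges run almost vertically through about (285,400) and (342,410). The base's tail corners are at about (203,252) and (374,238), and the fence end is at (256..288, 415).

```bash
python3 - <<'E'
from h import *
np.set_printoptions(precision=2,suppress=True)
v=V('w1')
P=v.cloud()
# block edges by depth cloud: use z>40 points in the region
o=np.array([526.5,-228.3]);th=-.269;R=np.array([[np.cos(th),-np.sin(th)],[np.sin(th),np.cos(th)]])
q=(P[...,:2]-o)@R
L=[];Rr=[]
for row in range(250,410,15):
    z=P[row,250:370,2]; idx=np.where((z>38)&(z<58))[0]
    # take run containing col 315
    c=65; a=c
    ok=(z>38)&(z<58)
    while ok[a-1]: a-=1
    b=c
    while ok[b+1]: b+=1
    l=v.atz(250+a-.5,row,48);r=v.atz(250+b+.5,row,48)
    L.append((l[:2]-o)@R);Rr.append((r[:2]-o)@R)
    print(row,250+a,250+b,L[-1],Rr[-1],P[row,315,2])
L=np.array(L);Rr=np.array(Rr)
for X in (L,Rr): print(np.polyfit(X[:,1],X[:,0],1))
for p in [(284,215),(347,237)]: w=v.atz(*p,48);print('tail',w,(w[:2]-o)@R)
for p in [(203,252),(374,238)]: w=v.atz(*p,18);print('base',w,(w[:2]-o)@R)
im=v.im[200:420,190:390][...,::-1]; cv2.imwrite('pics/w1c.png',cv2.resize(im,None,fx=2.7,fy=2.7,interpolation=cv2.INTER_CUBIC))
# fence end/top: points z 55..65
m=(P[...,2]>56)&(P[...,2]<64)&(abs(q[...,0]-35)<25)&(q[...,1]>-130)&(q[...,1]<0); print(m.sum(), np.percentile(q[m],[2,50,98],axis=0) if m.sum() else '')
E
```

```text
250 295 347 [  -0.87 -197.43] [ -42.61 -193.71] 47.58676249017694
265 285 346 [   8.52 -185.54] [ -41.02 -181.13] 47.37110829271441
280 285 346 [  10.07 -172.58] [ -40.2  -168.11] 50.1257011099317
295 286 345 [  10.85 -159.15] [ -38.53 -154.76] 47.493845963270616
310 286 345 [  12.49 -145.39] [ -37.65 -140.93] 47.79643309536169
325 292 344 [   9.09 -130.74] [ -35.9  -126.73] 47.48076982926409
340 287 344 [  15.07 -116.45] [ -34.95 -111.99] 48.403630622781236
355 288 343 [  15.99 -101.22] [-33.09 -96.85] 48.07496058565397
370 288 343 [ 17.84 -85.55] [-32.07 -81.11] 47.87769515852614
385 289 343 [ 18.85 -69.26] [-31.01 -64.82] 47.90810341149836
400 289 341 [ 20.82 -52.46] [-28.07 -48.11] 48.44150067142499
[ 0.12 27.47]
[  0.09 -24.19]
tail [ 470.29 -447.43   48.  ] [   4.05 -226.19]
tail [ 430.83 -413.98   48.  ] [ -42.88 -204.42]
base [ 555.53 -436.58   18.  ] [  83.34 -193.07]
base [ 409.53 -395.81   18.  ] [ -68.24 -192.57]
872 [[ 26.33 -86.56]
 [ 35.35 -70.18]
 [ 45.51 -49.63]]
```

View pics/w1c.png

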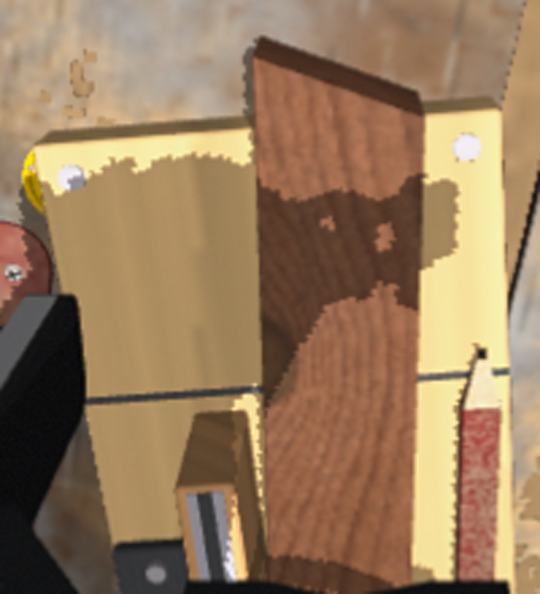

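The cut line and tail are clear, the pencil tip at crop (482,352) is well away from the grip spot, and the block is yawed about -0.09 rad relative to the jig. I'll grip the tail now.

>>> servo_tool:
  plan:
    - [0.024,0.049,0,0,0,0,1]
    - [0,0,-0.1,0,0,0,1]
    - [0,0,-0.1,0,0,0,1]
    - [0,0,-0.1,0,0,0,1]
    - [0,0,-0.1,0,0,0,1]
    - [0,0,-0.07,0,0,0,1]
    - [0,0,0,0,0,0,1]
    - [0,0,0,0,0,0,0]
    - [0,0,0,0,0,0,0]
    - [0,0,0,0,0,0,0]
    - [0,0,0,0,0,0,0]
    - [0,0,0,0,0,0,0]
    - [0,0,0,0,0,0,0]

```text
clock: 2.82
position: [462.6, -402.8, 20.0]
ee_rot: [-0.571, 0.821, -0.001, 0.001]
contact_force: [-1.2, 0.8, 6.0]
gripper_width: 49.2
grasp_force: 63.7
```

>>> servo_tool:
  plan:
    - [0.01,0.011,0,0,0,0.0092,0]
    - [0.013,0.01,0,0,0,0.0092,0]
    - [0.013,0.01,0,0,0,0.0092,0]
    - [0.013,0.01,0,0,0,0.0092,0]
    - [0.013,0.01,0,0,0,0.0092,0]
    - [0,0,0,0,0,0,0]
    - [0,0,0,0,0,0,0]

```text
clock: 3.7
position: [481.1, -388.2, 20.0]
ee_rot: [-0.609, 0.793, -0.002, 0.0]
contact_force: [0.1, -1.9, 4.9]
gripper_width: 48.7
grasp_force: 63.7
```

>>> servo_tool:
  plan:
    - [0.0036,0.0128,0,0,0,0,0]
    - [0.0036,0.0128,0,0,0,0,0]
    - [0,0,0,0,0,0,0]
    - [0,0,0,0,0,0,0]

```text
clock: 4.2
position: [483.4, -380.5, 20.0]
ee_rot: [-0.608, 0.794, -0.002, 0.0]
contact_force: [-0.2, -2.3, 6.8]
gripper_width: 49.0
grasp_force: 63.7
```

>>> servo_tool:
  plan:
    - [0.0018,0.0064,0,0,0,0,0]
    - [0.0018,0.0064,0,0,0,0,0]
    - [0,0,0,0,0,0,0]

```text
clock: 4.58
position: [484.4, -376.9, 20.0]
ee_rot: [-0.608, 0.794, -0.002, 0.0]
contact_force: [-1.3, -2.3, 5.6]
gripper_width: 49.2
grasp_force: 63.7
```

>>> servo_tool:
  plan:
    - [0.0018,0.0064,0,0,0,0,0]
    - [0,0,0,0,0,0,0]

```text
clock: 4.82
position: [484.9, -375.0, 20.0]
ee_rot: [-0.608, 0.794, -0.002, 0.0]
contact_force: [-0.1, -3.1, 4.9]
gripper_width: 49.1
grasp_force: 63.7
```

>>> servo_tool:
  plan:
    - [0.0064,-0.0018,0,0,0,0,0]
    - [0,0,0,0,0,0,0]

```text
clock: 5.08
position: [485.0, -375.0, 20.1]
ee_rot: [-0.608, 0.794, -0.0, -0.001]
contact_force: [-5.1, -2.3, 8.4]
gripper_width: 48.9
grasp_force: 64.1
```

>>> servo_tool:
  plan:
    - [0.0018,0.0064,0,0,0,0,0]
    - [0,0,0,0,0,0,0]

```text
clock: 5.32
position: [486.5, -373.5, 20.0]
ee_rot: [-0.608, 0.794, -0.001, -0.0]
contact_force: [-3.7, -3.7, 6.0]
gripper_width: 48.8
grasp_force: 63.8
```

>>> servo_tool:
  plan:
    - [0.0018,0.0064,0,0,0,0,0]
    - [0,0,0,0,0,0,0]

```text
clock: 5.58
position: [486.5, -373.4, 20.1]
ee_rot: [-0.608, 0.794, -0.002, -0.001]
contact_force: [-5.7, -11.2, 5.7]
gripper_width: 48.6
grasp_force: 63.6
```

```bash
python3 - <<'E'
from h import *
np.set_printoptions(precision=3,suppress=True)
s=arm.read_state();print(s['contact_force'],s['wrist_torque'],s['position'],s['ee_rot'])
grab('scene','s2');grab('top','t2')
im=V('s2').im[195:345,230:390][...,::-1]; cv2.imwrite('pics/s2c.png',cv2.resize(im,None,fx=4,fy=4,interpolation=cv2.INTER_CUBIC))
E
```

```text
[ -5.714 -11.197   5.684] [-2.936  1.327  0.075] [ 486.543 -373.388   20.055] [-0.608  0.794 -0.002 -0.001]
```

View pics/s2c.png

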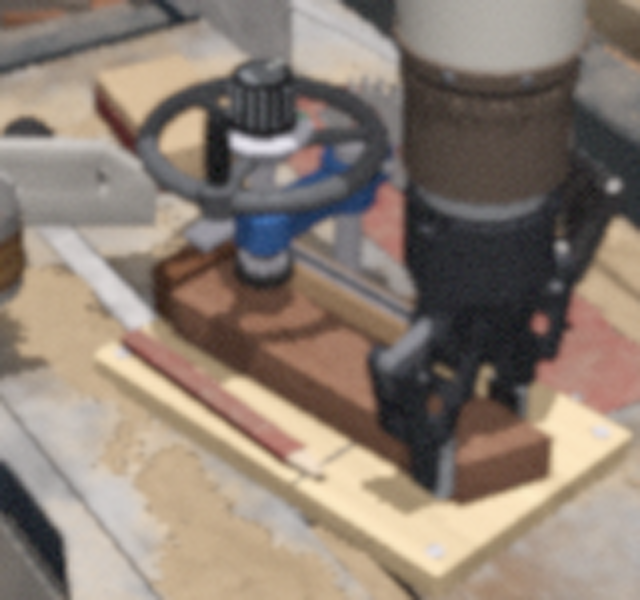

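>>> servo_tool:
  plan:
    - [0.0064,-0.0018,0,0,0,0,0]
    - [0,0,0,0,0,0,0]

```text
clock: 5.92
position: [486.6, -373.4, 20.1]
ee_rot: [-0.608, 0.794, 0.0, -0.002]
contact_force: [-10.2, -9.5, 7.8]
gripper_width: 48.9
grasp_force: 64.0
```

```bash
python3 -c "
from h import *
np.set_printoptions(precision=3,suppress=True)
s=arm.read_state();print(s['contact_force'],s['wrist_torque'],s['position'],s['ee_rot'])"
```

```text
[-10.156  -9.529   7.804] [-2.545  2.321  0.238] [ 486.584 -373.422   20.106] [-0.608  0.794  0.    -0.002]
```

>>> servo_tool:
  plan:
    - [0,0,0,0,0,-0.005,0]
    - [0,0,0,0,0,0,0]

```text
clock: 6.18
position: [486.5, -373.4, 20.1]
ee_rot: [-0.606, 0.795, 0.0, -0.003]
contact_force: [-10.5, -8.9, 7.1]
gripper_width: 49.1
grasp_force: 64.1
```

```bash
python3 -c "
from h import *
np.set_printoptions(precision=3,suppress=True)
s=arm.read_state();print(s['contact_force'],s['wrist_torque'],s['position'],s['ee_rot'])"
```

```text
[-10.455  -8.872   7.123] [-2.508  2.304  1.299] [ 486.492 -373.403   20.14 ] [-0.606  0.795  0.    -0.003]
```

>>> servo_tool:
  plan:
    - [0,0,0,0,0,0.0015,0]
    - [-0.0096,0.0026,0,0,0,0,0]
    - [0,0,0,0,0,0,0]
    - [0,0,0,0,0,0,0]

```text
clock: 6.68
position: [485.6, -373.0, 20.0]
ee_rot: [-0.605, 0.796, -0.002, -0.001]
contact_force: [-5.5, -10.4, 5.8]
gripper_width: 48.9
grasp_force: 63.6
```

```bash
python3 -c "
from h import *
np.set_printoptions(precision=3,suppress=True)
s=arm.read_state();print(s['contact_force'],s['wrist_torque'],s['position'],s['ee_rot'])"
```

```text
[ -5.474 -10.42    5.846] [-2.728  1.292  0.234] [ 485.573 -373.018   20.024] [-0.605  0.796 -0.002 -0.001]
```

>>> servo_tool:
  plan:
    - [0,0,0,0,0,0,1]
    - [0,0,0,0,0,0,1]
    - [0,0,0,0,0,0,1]
    - [0,0,0,0,0,0,1]
    - [0,0,0.05,0,0,0,1]
    - [0,0,0.15,0,0,0,1]
    - [0,0,0.15,0,0,0,1]
    - [-0.03,-0.15,0.15,0,0,0,1]
    - [0,-0.1,0,0,0,0,1]
    - [0,0,0,0,0,0,1]
    - [0,0,0,0,0,0,1]

```text
clock: 8.05
position: [477.0, -443.2, 167.1]
ee_rot: [-0.605, 0.796, 0.0, -0.0]
contact_force: [-0.1, 0.8, 0.1]
gripper_width: 85.5
grasp_force: 0.0
```

```bash
python3 - <<'E'
from h import *
np.set_printoptions(precision=2,suppress=True)
s=grab('wrist','w3');print(s['position'],s['ee_rot'],s['contact_force']);grab('scene','s3');grab('top','t3')
im=V('w3').im; cv2.imwrite('pics/w3c.png',cv2.cvtColor(im,cv2.COLOR_RGB2BGR))
v=V('w3');w=v.proj([[526.5,-228.3,48]]);print(w)
E
```

```text
[ 476.99 -443.21  167.13] [-0.61  0.8   0.   -0.  ] [-0.07  0.84  0.11]
[[327.63 448.77]]
```

View pics/w3c.png

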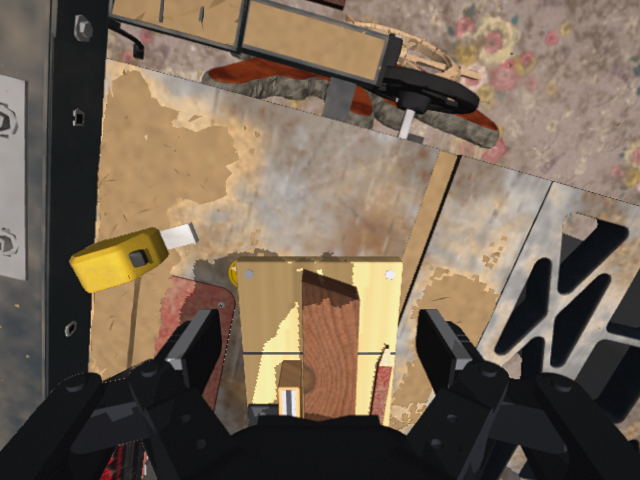

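The wrist view shows the timber's tail at (302..358, 268..300), close by the fence end at (278..301, 362). The tape and pencil haven't been disturbed. I'll measure the gap and yaw numerically.

```bash
cat > meas.py <<'E'
from h import *
import sys
np.set_printoptions(precision=2,suppress=True)
o=np.array([526.5,-228.3]);th=-.269;R=np.array([[np.cos(th),-np.sin(th)],[np.sin(th),np.cos(th)]])
def edge(v,z,a,b,w=5,n=40):
    """fit line to strongest gradient across jig-line a->b at height z; returns x(y) fit"""
    g=cv2.cvtColor(v.im,cv2.COLOR_RGB2GRAY).astype(float); pts=[]
    for t in np.linspace(0,1,n):
        c=np.array(a)*(1-t)+np.array(b)*t; xs=np.arange(-w,w+.01,.2)
        J=np.c_[c[0]+xs,np.full(len(xs),c[1])]; Wd=np.c_[J@R.T+o,np.full(len(xs),z)]
        uv=v.proj(Wd).astype(np.float32); p=cv2.remap(g,uv[:,0][None],uv[:,1][None],cv2.INTER_LINEAR)[0]
        p=np.convolve(p,np.ones(5)/5,'same'); d=abs(np.gradient(p)); d[:5]=0;d[-5:]=0; i=d.argmax(); pts.append((c[1],J[i,0],d[i]))
    P=np.array(pts); k=np.ones(n,bool)
    for _ in range(6):
        f=np.polyfit(P[k,0],P[k,1],1); r=abs(P[:,1]-np.polyval(f,P[:,0])); k=r<max(.6,1.5*np.median(r[k]))
    return f,k.sum(),r[k].std()
if __name__=='__main__':
    v=V(sys.argv[1])
    for n,z,a,b in [('base-x',18,(-70,-185),(-70,-120)),('base+x',18,(84,-185),(84,-125)),('block-x',48,(-25,-170),(-25,-95)),('block+x',48,(25,-180),(25,-95)),('fence face top',60,(25,-85),(25,-65))]:
        f,k,r=edge(v,z,a,b); print(n,'slope %.4f x(-85)=%.2f'%(f[0],np.polyval(f,-85)),k,r)
E
python3 meas.py w3; python3 meas.py w1 | head -2
```

```text
base-x slope 0.0023 x(-85)=-68.56 29 0.11043346518813839
base+x slope 0.0048 x(-85)=85.50 36 0.1381990623329183
block-x slope 0.0040 x(-85)=-26.11 38 0.11004891557921093
block+x slope 0.0040 x(-85)=26.81 20 0.15494678054447444
fence face top slope 0.0197 x(-85)=26.16 40 0.029028946911797946
base-x slope 0.0031 x(-85)=-68.64 30 0.12354549176291546
base+x slope -0.1241 x(-85)=74.92 13 0.17005485921499403
```

>>> servo_tool:
  plan:
    - [-0.036,0.139,0,0,0,0,0]
    - [-0.036,0.139,0,0,0,0,0]
    - [-0.036,0.139,0,0,0,0,0]
    - [0,0,-0.11,0,0,0,0]
    - [0,0,-0.11,0,0,0,0]
    - [0,0,-0.11,0,0,0,0]
    - [0,0,-0.11,0,0,0,0]
    - [0,0,0,0,0,0,0]
    - [0,0,0,0,0,0,0]

```text
clock: 9.32
position: [445.9, -318.7, 36.2]
ee_rot: [-0.606, 0.796, -0.001, 0.0]
contact_force: [0.9, -0.3, 0.7]
gripper_width: -0.1
grasp_force: 0.0
```

>>> servo_tool:
  plan:
    - [0.016,-0.0044,0,0,0,0,0]
    - [0.016,-0.0044,0,0,0,0,0]
    - [0,0,0,0,0,0,0]

```text
clock: 9.7
position: [455.4, -321.5, 35.7]
ee_rot: [-0.605, 0.796, -0.001, 0.0]
contact_force: [0.9, 0.3, 0.3]
gripper_width: 0.0
grasp_force: 0.0
```

>>> servo_tool:
  plan:
    - [0.0064,-0.0018,0,0,0,0,0]
    - [0,0,0,0,0,0,0]

```text
clock: 9.95
position: [456.5, -321.8, 35.1]
ee_rot: [-0.605, 0.796, -0.0, 0.0]
contact_force: [0.9, -0.2, -1.1]
gripper_width: 0.4
grasp_force: 0.0
```

>>> servo_tool:
  plan:
    - [0.0064,-0.0018,0,0,0,0,0]
    - [0,0,0,0,0,0,0]

```text
clock: 10.2
position: [458.5, -322.4, 35.0]
ee_rot: [-0.605, 0.796, -0.0, -0.0]
contact_force: [-0.5, -0.3, -1.0]
gripper_width: -0.3
grasp_force: 0.0
```

>>> servo_tool:
  plan:
    - [0.0048,-0.0013,0,0,0,0,0]
    - [0,0,0,0,0,0,0]

```text
clock: 10.45
position: [459.6, -322.7, 35.0]
ee_rot: [-0.605, 0.796, 0.0, -0.0]
contact_force: [-0.4, -0.1, -0.2]
gripper_width: -0.2
grasp_force: 0.2
```

>>> servo_tool:
  plan:
    - [0.0048,-0.0013,0,0,0,0,0]
    - [0,0,0,0,0,0,0]

```text
clock: 10.7
position: [460.8, -323.2, 35.0]
ee_rot: [-0.605, 0.796, 0.0, -0.0]
contact_force: [-1.4, -1.7, 1.0]
gripper_width: -0.1
grasp_force: 0.7
```

>>> servo_tool:
  plan:
    - [0.0048,-0.0013,0,0,0,0,0]
    - [0,0,0,0,0,0,0]

```text
clock: 10.95
position: [462.6, -323.6, 35.0]
ee_rot: [-0.605, 0.796, 0.0, -0.0]
contact_force: [-2.1, -1.3, 0.8]
gripper_width: -0.1
grasp_force: 0.9
```

>>> servo_tool:
  plan:
    - [0.0032,-0.0009,0,0,0,0,0]
    - [0,0,0,0,0,0,0]

```text
clock: 11.2
position: [462.7, -323.6, 34.9]
ee_rot: [-0.605, 0.796, 0.001, -0.001]
contact_force: [-5.4, 0.1, 1.5]
gripper_width: 0.0
grasp_force: 2.2
```

>>> servo_tool:
  plan:
    - [0.0032,-0.0009,0,0,0,0,0]
    - [0,0,0,0,0,0,0]

```text
clock: 11.45
position: [462.7, -323.6, 34.9]
ee_rot: [-0.605, 0.796, 0.002, -0.001]
contact_force: [-6.7, -0.1, 3.9]
gripper_width: 0.4
grasp_force: 3.2
```

>>> servo_tool:
  plan:
    - [-0.03,0.008,0,0,0,0,0]
    - [-0.03,0.008,0,0,0,0,0]
    - [0,0,0.12,0,0,0,0]
    - [0,0,0.16,0,0,0,1]
    - [0,0,0.16,0,0,0,1]
    - [0.045,-0.13,0,0,0,0,1]
    - [0.045,-0.13,0,0,0,0,1]
    - [0.04,-0.13,0,0,0,0,1]
    - [0,0,0,0,0,0,1]
    - [0,0,0,0,0,0,1]

```text
clock: 12.7
position: [485.4, -435.7, 166.7]
ee_rot: [-0.605, 0.796, 0.0, 0.0]
contact_force: [0.2, 0.1, 0.6]
gripper_width: 85.5
grasp_force: 0.0
```

```bash
python3 - <<'E'
from h import *
np.set_printoptions(precision=2,suppress=True)
s=grab('wrist','w4');print(s['position'],s['ee_rot'],s['contact_force']);grab('scene','s4');grab('top','t4')
a=V('s4').im[230:345,240:390][...,::-1];a=cv2.resize(a,None,fx=5,fy=5,interpolation=cv2.INTER_CUBIC)
cv2.imwrite('pics/s4c.png',a)
E
python3 meas.py w4
```

```text
[ 485.38 -435.72  166.68] [-0.61  0.8   0.    0.  ] [0.16 0.14 0.57]
base-x slope 0.0032 x(-85)=-68.44 29 0.11161450603217193
base+x slope 0.0134 x(-85)=85.93 35 0.11160253818158791
block-x slope -0.0211 x(-85)=-23.59 40 0.10453622969790288
block+x slope -0.0124 x(-85)=26.81 27 0.11044746764270195
fence face top slope -0.0023 x(-85)=26.78 40 0.0932691166325803
```

View pics/s4c.png

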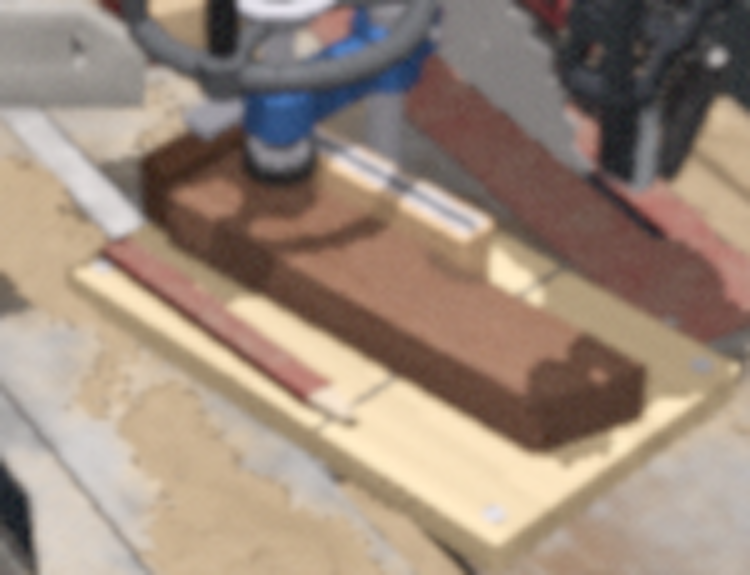

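The scene crop shows the block butted near the stop at (160,195). The numbers say it has yawed +0.024 rad, so its far end is off the fence. I'll regrip the tail and straighten it.

>>> servo_tool:
  plan:
    - [0.011,0.1,0,0,0,0.006,1]
    - [0,0.1,0,0,0,0.0055,1]
    - [0,0,-0.12,0,0,0,1]
    - [0,0,-0.12,0,0,0,1]
    - [0,0,-0.12,0,0,0,1]
    - [0,0,-0.13,0,0,0,1]
    - [0,0,0,0,0,0,1]
    - [0,0,0,0,0,0,0]
    - [0,0,0,0,0,0,0]
    - [0,0,0,0,0,0,0]
    - [0,0,0,0,0,0,0]
    - [0,0,0,0,0,0,0]
    - [0,0,0,0,0,0,0]

```text
clock: 14.48
position: [489.3, -376.6, 22.6]
ee_rot: [-0.615, 0.789, -0.001, 0.0]
contact_force: [-1.6, 1.1, 5.8]
gripper_width: 48.9
grasp_force: 65.9
```

>>> servo_tool:
  plan:
    - [-0.004,0.001,0,0,0,-0.006,0]
    - [0,0,0,0,0,-0.006,0]
    - [0,0,0,0,0,0,0]
    - [0,0,0,0,0,0,0]

```text
clock: 14.98
position: [488.0, -376.2, 22.6]
ee_rot: [-0.606, 0.796, -0.001, 0.0]
contact_force: [-3.2, 2.7, 7.1]
gripper_width: 49.2
grasp_force: 66.1
```

```bash
cat > st.py <<'E'
from h import *
np.set_printoptions(precision=3,suppress=True)
s=arm.read_state();th=-.2715;c,sn=np.cos(th),np.sin(th)
f=s['contact_force'];q=s['ee_rot'];d=s['position'][:2]-np.array([526.5,-228.3])
print('jig F %.2f %.2f'%(c*f[0]+sn*f[1],-sn*f[0]+c*f[1]),'Tz %.3f'%s['wrist_torque'][2],'pos jig %.2f %.2f'%(c*d[0]+sn*d[1],-sn*d[0]+c*d[1]),'yaw %.4f'%((2*np.arctan2(q[1],q[0])-np.pi/2-np.pi-th)), s['clock'])
E
python3 st.py
```

```text
jig F -3.84 1.75 Tz 0.392 pos jig 2.52 -152.79 yaw 0.0016 14.975
```

>>> servo_tool:
  plan:
    - [0.0064,-0.0018,0,0,0,0,0]
    - [0,0,0,0,0,0,0]

```text
clock: 15.22
position: [488.0, -376.2, 22.6]
ee_rot: [-0.606, 0.796, 0.001, -0.001]
contact_force: [-6.9, 3.5, 11.1]
gripper_width: 48.9
grasp_force: 66.5
```

```bash
python3 st.py
```

```text
jig F -7.54 1.50 Tz 0.541 pos jig 2.55 -152.77 yaw 0.0018 15.225
```

>>> servo_tool:
  plan:
    - [0.0064,-0.0018,0,0,0,0,0]
    - [0,0,0,0,0,0,0]

```text
clock: 15.48
position: [488.1, -376.2, 22.7]
ee_rot: [-0.606, 0.796, 0.003, -0.002]
contact_force: [-10.9, 5.1, 13.8]
gripper_width: 48.7
grasp_force: 66.9
```

```bash
python3 st.py
```

```text
jig F -11.92 2.01 Tz 0.811 pos jig 2.62 -152.77 yaw 0.0023 15.475
```

>>> servo_tool:
  plan:
    - [0.0018,0.0064,0,0,0,0,0]
    - [0,0,0,0,0,0,0]

```text
clock: 15.72
position: [488.1, -376.1, 22.7]
ee_rot: [-0.606, 0.796, 0.002, -0.003]
contact_force: [-12.5, -2.9, 11.5]
gripper_width: 49.1
grasp_force: 66.6
```

```bash
python3 st.py
```

```text
jig F -11.30 -6.16 Tz 0.731 pos jig 2.60 -152.67 yaw 0.0021 15.725
```

>>> servo_tool:
  plan:
    - [0,0,0,0,0,-0.003,0]
    - [0,0,0,0,0,0,0]

```text
clock: 15.98
position: [487.9, -376.0, 22.7]
ee_rot: [-0.604, 0.797, 0.002, -0.003]
contact_force: [-13.2, -2.5, 12.0]
gripper_width: 48.9
grasp_force: 66.8
```

```bash
python3 st.py
```

```text
jig F -12.01 -5.98 Tz 1.144 pos jig 2.43 -152.62 yaw -0.0022 15.975
```

>>> servo_tool:
  plan:
    - [0,0,0,0,0,-0.003,0]
    - [0,0,0,0,0,0,0]

```text
clock: 16.23
position: [487.6, -375.8, 22.7]
ee_rot: [-0.602, 0.799, 0.002, -0.003]
contact_force: [-13.4, -1.7, 13.9]
gripper_width: 49.0
grasp_force: 67.0
```

```bash
python3 st.py
```

```text
jig F -12.42 -5.22 Tz 1.325 pos jig 2.09 -152.53 yaw -0.0075 16.225
```

>>> servo_tool:
  plan:
    - [0,0,0,0,0,-0.003,0]
    - [0,0,0,0,0,0,0]

```text
clock: 16.48
position: [487.4, -375.7, 22.7]
ee_rot: [-0.6, 0.8, 0.003, -0.003]
contact_force: [-14.6, -1.5, 13.9]
gripper_width: 49.0
grasp_force: 67.1
```

```bash
python3 st.py
```

```text
jig F -13.67 -5.39 Tz 1.660 pos jig 1.82 -152.47 yaw -0.0119 16.475
```

>>> servo_tool:
  plan:
    - [0,0,0,0,0,-0.003,0]
    - [0,0,0,0,0,0,0]

```text
clock: 16.73
position: [487.3, -375.6, 22.8]
ee_rot: [-0.599, 0.801, 0.003, -0.004]
contact_force: [-13.7, -0.5, 12.3]
gripper_width: 49.2
grasp_force: 67.4
```

```bash
python3 st.py
```

```text
jig F -13.03 -4.18 Tz 2.282 pos jig 1.73 -152.45 yaw -0.0149 16.725
```

>>> servo_tool:
  plan:
    - [0.0018,0.0064,0,0,0,0,0]
    - [-0.008,0.0022,0,0,0,0.001,0]
    - [0,0,0,0,0,0,0]

```text
clock: 17.1
position: [486.9, -375.2, 22.7]
ee_rot: [-0.599, 0.801, 0.0, -0.003]
contact_force: [-11.2, -9.2, 7.9]
gripper_width: 48.9
grasp_force: 66.5
```

```bash
python3 st.py
```

```text
jig F -8.36 -11.91 Tz 1.670 pos jig 1.25 -152.11 yaw -0.0156 17.1
```

>>> servo_tool:
  plan:
    - [-0.0064,0.0018,0,0,0,0.001,0]
    - [0,0,0,0,0,0,0]

```text
clock: 17.35
position: [486.7, -375.1, 22.6]
ee_rot: [-0.599, 0.801, -0.001, -0.002]
contact_force: [-7.7, -10.1, 6.0]
gripper_width: 48.8
grasp_force: 66.0
```

```bash
python3 st.py
```

```text
jig F -4.74 -11.77 Tz 1.227 pos jig 1.06 -152.10 yaw -0.0151 17.35
```

>>> servo_tool:
  plan:
    - [-0.0032,0.0009,0,0,0,0.002,0]
    - [0,0,0,0,0,0.001,0]
    - [0,0,0,0,0,0,0]

```text
clock: 17.73
position: [486.7, -375.1, 22.6]
ee_rot: [-0.6, 0.8, -0.002, -0.001]
contact_force: [-6.0, -10.5, 3.2]
gripper_width: 48.7
grasp_force: 65.7
```

```bash
python3 st.py
```

```text
jig F -2.97 -11.73 Tz 0.456 pos jig 1.05 -152.10 yaw -0.0124 17.725
```

>>> servo_tool:
  plan:
    - [0,0,0,0,0,0,1]
    - [0,0,0,0,0,0,1]
    - [0,0,0,0,0,0,1]
    - [0,0,0,0,0,0,1]
    - [0,0,0.05,0,0,0,1]
    - [0,0,0.15,0,0,0,1]
    - [0,0,0.15,0,0,0,1]
    - [-0.01,-0.1,0.14,0,0,0,1]
    - [0,-0.1,0,0,0,0,1]
    - [0,0,0,0,0,0,1]
    - [0,0,0,0,0,0,1]

```text
clock: 19.1
position: [484.0, -431.3, 167.1]
ee_rot: [-0.599, 0.801, 0.0, -0.0]
contact_force: [0.0, -0.2, -1.0]
gripper_width: 85.2
grasp_force: 0.0
```

```bash
python3 st.py; python3 - <<'E'
from h import *
grab('wrist','w5');grab('scene','s5')
E
python3 meas.py w5
```

```text
jig F 0.08 -0.14 Tz -0.025 pos jig 13.48 -206.93 yaw -0.0147 19.1
base-x slope 0.0013 x(-85)=-68.60 28 0.11461669764859497
base+x slope 0.0099 x(-85)=85.76 37 0.11518970567541484
block-x slope 0.0076 x(-85)=-23.98 39 0.06409041682344842
block+x slope 0.0694 x(-85)=31.40 13 0.15899419769766976
fence face top slope 0.0129 x(-85)=26.22 40 0.10306811738887825
```

```bash
python3 - <<'E'
from h import *
np.set_printoptions(precision=1,suppress=True)
from scipy.optimize import least_squares
grab('top','t5')
for n in ('t0','top0','t3','t5'):
    try: v=V(n)
    except Exception: continue
    P=v.cloud().reshape(-1,3);r=np.hypot(P[:,0]-527,P[:,1]+229)
    m=(P[:,2]>150)&(P[:,2]<166)&(r>50)&(r<75);Q=P[m]
    f=least_squares(lambda p:np.hypot(Q[:,0]-p[0],Q[:,1]-p[1])-p[2],[527,-229,60],loss='soft_l1');print(n,len(Q),f.x,np.median(Q[:,2]))
    k=(P[:,2]>175)&(r<25);print(' knob',k.sum(),P[k].mean(0),np.percentile(P[k][:,2],[50,90]))
    k=(P[:,2]>180)&(r>45)&(r<75);print(' crank',k.sum(),P[k].mean(0),np.percentile(P[k][:,2],[50,90]))
v=V('scene0');P=v.cloud().reshape(-1,3);r=np.hypot(P[:,0]-527,P[:,1]+229)
m=(P[:,2]>145)&(P[:,2]<166)&(r>50)&(r<75);Q=P[m]
f=least_squares(lambda p:np.hypot(Q[:,0]-p[0],Q[:,1]-p[1])-p[2],[527,-229,60],loss='soft_l1');print('scene',len(Q),f.x,np.median(Q[:,2]))
for n,a in (('knob',(r<25)&(P[:,2]>168)),('crank',(r>45)&(r<75)&(P[:,2]>170))): print(n,a.sum(),P[a].mean(0),P[a][:,2].max())
k=(P[:,2]>50)&(P[:,2]<90)&(r<30)&(P[:,0]<530);print('pad z low',np.percentile(P[k][:,2],[2,10,30]) if k.sum() else 0)
E
```

```text
top0 1393 [ 525.8 -228.7   59.9] 156.92650109324813
 knob 318 [ 525.6 -228.8  191.4] [192.1 194.8]
 crank 56 [ 466.3 -236.7  198.3] [199.6 203.7]
t3 385 [ 520.5 -236.4   68.5] 156.87938871782944
 knob 251 [ 531.1 -243.1  496.5] [489.9 523.8]
 crank 3077 [ 513.7 -266.4  532. ] [531.8 563.2]
t5 159 [ 525.6 -230.3   63.6] 157.11837076084953
 knob 546 [ 528.9 -236.8  509.8] [516.5 533.7]
 crank 3525 [ 515.1 -261.5  530.2] [524.8 564.7]
scene 793 [ 522.8 -231.    59.8] 156.17350039798907
knob 279 [ 520.3 -233.   184.5] 196.04703477448163
crank 116 [ 464.8 -238.7  187.3] 202.91973487281655
pad z low [50.2 69.3 73. ]
```

>>> servo_tool:
  plan:
    - [0,0,0.2,0,0,0,0.4]
    - [-0.014,0.16,0,0,0,0,0.4]
    - [-0.014,0.16,0,0,0,0,0.4]
    - [-0.014,0.16,0,0,0,0,0.4]
    - [-0.013,0.168,0,0,0,0,0.4]
    - [0,0,0,0,0,0,0.4]
    - [0,0,0,0,0,0,0.4]

```text
clock: 20.12
position: [468.1, -237.0, 227.4]
ee_rot: [-0.6, 0.8, -0.0, 0.0]
contact_force: [-0.3, -0.7, -0.6]
gripper_width: 33.6
grasp_force: 0.0
```

```bash
python3 - <<'E'
from h import *
np.set_printoptions(precision=2,suppress=True)
s=grab('scene','s6');print(s['position'],s['gripper_width'])
a=V('s6').im[150:300,210:370][...,::-1];cv2.imwrite('pics/s6c.png',cv2.resize(a,None,fx=4,fy=4,interpolation=cv2.INTER_CUBIC))
E
```

```text
[ 468.11 -237.03  227.36] 33.62951168699105
```

View pics/s6c.png

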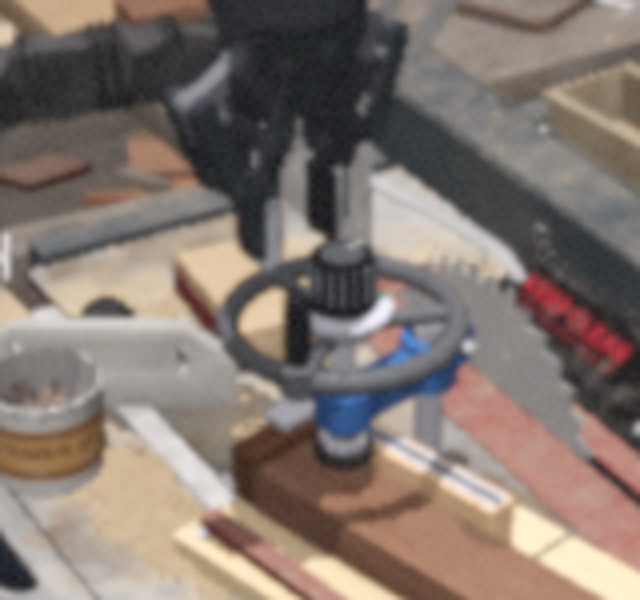

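The scene crop shows the fingers straddling the crank handle at crop (297,325), beside the knob at (342,280), and the timber end meeting the stop at about (240,465). Next I lower and pinch the crank.

>>> servo_tool:
  plan:
    - [0,0,-0.07,0,0,0,0.4]
    - [0,0,-0.07,0,0,0,0.4]
    - [0,0,-0.065,0,0,0,0.4]
    - [0,0,0,0,0,0,0.4]
    - [0,0,0,0,0,0,0]
    - [0,0,0,0,0,0,0]
    - [0,0,0,0,0,0,0]
    - [0,0,0,0,0,0,0]

```text
clock: 21.18
position: [468.4, -237.5, 166.3]
ee_rot: [-0.599, 0.801, -0.001, 0.0]
contact_force: [-0.2, -1.3, 0.4]
gripper_width: 12.7
grasp_force: 58.4
```

```bash
python3 st.py; python3 - <<'E'
import numpy as np
# clockwise circle plan about axis a from start p: print rows (share) for dphi steps
E
```

```text
jig F 0.15 -1.31 Tz -0.021 pos jig -53.47 -24.46 yaw -0.0142 21.175
```

```bash
python3 - <<'E'
from h import *
np.set_printoptions(precision=2,suppress=True)
v=V('s6'); ax=np.array([526.8,-229.]);d=(v.C[:2,3]-ax);d/=np.linalg.norm(d)
for z in (48,56,60,64,68,72,76,80,100): 
    p=np.r_[ax+17*d,z]; print(z,v.proj(p)[0])
for z in (190,193,196): print('knob axis top',z,v.proj(np.r_[ax,z])[0])
# column profile down through the pad front
g=v.im.astype(int); 
for r in range(250,276): print(r,g[r,292:301].mean(0).astype(int),end=' | ')
E
```

```text
48 [295.3 275.4]
56 [295.28 272.39]
60 [295.27 270.87]
64 [295.26 269.35]
68 [295.26 267.82]
72 [295.25 266.29]
76 [295.24 264.75]
80 [295.23 263.21]
100 [295.19 255.41]
knob axis top 190 [294.95 214.24]
knob axis top 193 [294.94 212.96]
knob axis top 196 [294.93 211.68]
250 [ 58  93 147] | 251 [ 51  84 133] | 252 [ 48  80 127] | 253 [ 50  83 129] | 254 [ 50  81 129] | 255 [ 51  83 131] | 256 [ 52  83 130] | 257 [ 57  83 126] | 258 [ 77  91 121] | 259 [108 108 119] | 260 [136 133 139] | 261 [142 139 144] | 262 [128 126 131] | 263 [ 99  97 100] | 264 [66 65 65] | 265 [49 46 46] | 266 [59 48 44] | 267 [81 61 51] | 268 [101  74  61] | 269 [104  76  61] | 270 [105  76  61] | 271 [104  74  61] | 272 [110  78  63] | 273 [133  96  77] | 274 [160 116  94] | 275 [167 123 100] |
```

```bash
cat > circ.py <<'E'
import numpy as np,sys
ax=np.array([float(sys.argv[1]),float(sys.argv[2])]);p=np.array([float(sys.argv[3]),float(sys.argv[4])]);n=int(sys.argv[5]);st=float(sys.argv[6]);r=float(sys.argv[7]) if len(sys.argv)>7 else 60
ph=np.arctan2(*(p-ax)[::-1]);cur=p;rows=[]
for i in range(1,n+1):
    t=ax+r*np.array([np.cos(ph-st*i),np.sin(ph-st*i)]);d=np.round((t-cur)/300,3);cur=cur+d*300;rows.append([d[0],d[1],round(-2*st/300,4),0,0,0,0])
print(str([[float(a) if a else 0 for a in q] for q in rows]),cur)
E
python3 circ.py 527.5 -228.8 468.4 -237.5 9 .35 59.8
```

```text
[[0.002, 0.069, -0.0023, 0, 0, 0, 0], [0.025, 0.065, -0.0023, 0, 0, 0, 0], [0.047, 0.052, -0.0023, 0, 0, 0, 0], [0.061, 0.032, -0.0023, 0, 0, 0, 0], [0.069, 0.01, -0.0023, 0, 0, 0, 0], [0.068, -0.014, -0.0023, 0, 0, 0, 0], [0.058, -0.037, -0.0023, 0, 0, 0, 0], [0.043, -0.055, -0.0023, 0, 0, 0, 0], [0.021, -0.066, -0.0023, 0, 0, 0, 0]] [ 586.6 -220.7]
```

>>> servo_tool:
  plan:
    - [0.002,0.069,-0.0023,0,0,0,0]
    - [0.025,0.065,-0.0023,0,0,0,0]
    - [0.047,0.052,-0.0023,0,0,0,0]
    - [0.061,0.032,-0.0023,0,0,0,0]
    - [0,0,0,0,0,0,0]

```text
clock: 21.8
position: [510.9, -171.9, 163.2]
ee_rot: [-0.6, 0.8, -0.001, 0.0]
contact_force: [2.6, -3.4, -0.3]
gripper_width: 12.4
grasp_force: 59.5
```

>>> servo_tool:
  plan:
    - [0.069,0.01,-0.0023,0,0,0,0]
    - [0.068,-0.014,-0.0023,0,0,0,0]
    - [0.058,-0.037,-0.0023,0,0,0,0]
    - [0.043,-0.055,-0.0023,0,0,0,0]
    - [0.021,-0.066,-0.0023,0,0,0,0]
    - [0,0,0,0,0,0,0]

```text
clock: 22.55
position: [587.6, -222.1, 160.2]
ee_rot: [-0.599, 0.801, -0.002, 0.001]
contact_force: [2.5, -0.6, 4.3]
gripper_width: 12.6
grasp_force: 59.9
```

```bash
python3 circ.py 528 -229.5 586.3 -220.4 17 .35 60
```

```text
[[0.002, -0.069, -0.0023, 0, 0, 0, 0], [-0.025, -0.065, -0.0023, 0, 0, 0, 0], [-0.046, -0.052, -0.0023, 0, 0, 0, 0], [-0.061, -0.034, -0.0023, 0, 0, 0, 0], [-0.069, -0.01, -0.0023, 0, 0, 0, 0], [-0.068, 0.014, -0.0023, 0, 0, 0, 0], [-0.06, 0.036, -0.0023, 0, 0, 0, 0], [-0.043, 0.054, -0.0023, 0, 0, 0, 0], [-0.022, 0.066, -0.0023, 0, 0, 0, 0], [0.002, 0.07, -0.0023, 0, 0, 0, 0], [0.026, 0.065, -0.0023, 0, 0, 0, 0], [0.046, 0.052, -0.0023, 0, 0, 0, 0], [0.061, 0.033, -0.0023, 0, 0, 0, 0], [0.069, 0.01, -0.0023, 0, 0, 0, 0], [0.068, -0.015, -0.0023, 0, 0, 0, 0], [0.059, -0.037, -0.0023, 0, 0, 0, 0], [0.043, -0.055, -0.0023, 0, 0, 0, 0]] [ 580.9 -201.5]
```

>>> servo_tool:
  plan:
    - [0.002,-0.069,-0.0023,0,0,0,0]
    - [-0.025,-0.065,-0.0023,0,0,0,0]
    - [-0.046,-0.052,-0.0023,0,0,0,0]
    - [-0.061,-0.034,-0.0023,0,0,0,0]
    - [-0.069,-0.01,-0.0023,0,0,0,0]
    - [-0.068,0.014,-0.0023,0,0,0,0]
    - [-0.06,0.036,-0.0023,0,0,0,0]
    - [-0.043,0.054,-0.0023,0,0,0,0]
    - [-0.022,0.066,-0.0023,0,0,0,0]
    - [0,0,0,0,0,0,0]

```text
clock: 23.8
position: [468.0, -237.2, 153.4]
ee_rot: [-0.6, 0.8, 0.0, 0.0]
contact_force: [1.9, 2.0, 4.6]
gripper_width: 12.6
grasp_force: 59.9
```

>>> servo_tool:
  plan:
    - [0.002,0.07,-0.0023,0,0,0,0]
    - [0.026,0.065,-0.0023,0,0,0,0]
    - [0.046,0.052,-0.0023,0,0,0,0]
    - [0.061,0.033,-0.0023,0,0,0,0]
    - [0.069,0.01,-0.0023,0,0,0,0]
    - [0.068,-0.015,-0.0023,0,0,0,0]
    - [0.059,-0.037,-0.0023,0,0,0,0]
    - [0,0,0,0,0,0,0]
    - [0,0,0,0,0,0,0]

```text
clock: 24.92
position: [569.1, -185.6, 148.7]
ee_rot: [-0.599, 0.801, -0.001, -0.0]
contact_force: [1.3, -0.3, 5.8]
gripper_width: 12.3
grasp_force: 60.1
```

```bash
cat > padz.py <<'E'
from h import *
import sys
grab('scene',sys.argv[1]);v=V(sys.argv[1]); ax=np.array([526.8,-229.]);g=v.im.astype(int)
print([(r,int(g[r,292:301].mean(0)[0]),int(g[r,292:301].mean(0)[2])) for r in range(256,284)])
E
python3 padz.py s7
```

```text
[(256, 57, 107), (257, 74, 128), (258, 110, 134), (259, 138, 135), (260, 136, 129), (261, 120, 116), (262, 99, 97), (263, 82, 82), (264, 79, 81), (265, 113, 116), (266, 168, 171), (267, 195, 197), (268, 172, 175), (269, 134, 137), (270, 92, 93), (271, 60, 59), (272, 53, 46), (273, 77, 50), (274, 122, 73), (275, 155, 92), (276, 168, 101), (277, 168, 101), (278, 156, 93), (279, 123, 71), (280, 104, 60), (281, 103, 62), (282, 103, 61), (283, 100, 59)]
```

```bash
python3 circ.py 528 -229.5 568 -185 6 .35 60
```

```text
[[0.043, -0.054, -0.0023, 0, 0, 0, 0], [0.022, -0.067, -0.0023, 0, 0, 0, 0], [-0.003, -0.069, -0.0023, 0, 0, 0, 0], [-0.026, -0.065, -0.0023, 0, 0, 0, 0], [-0.047, -0.051, -0.0023, 0, 0, 0, 0], [-0.061, -0.033, -0.0023, 0, 0, 0, 0]] [ 546.4 -286.7]
```

>>> servo_tool:
  plan:
    - [0.043,-0.054,-0.0023,0,0,0,0]
    - [0.022,-0.067,-0.0023,0,0,0,0]
    - [-0.003,-0.069,-0.0023,0,0,0,0]
    - [-0.026,-0.065,-0.0023,0,0,0,0]
    - [-0.047,-0.051,-0.0023,0,0,0,0]
    - [-0.061,-0.033,-0.0023,0,0,0,0]
    - [0,0,0,0,0,0,0]
    - [0,0,0,0,0,0,0]

```text
clock: 25.98
position: [545.7, -287.8, 144.6]
ee_rot: [-0.599, 0.801, 0.0, -0.001]
contact_force: [-1.0, -2.1, 7.4]
gripper_width: 12.4
grasp_force: 60.4
```

```bash
python3 st.py; python3 padz.py s8
```

```text
jig F -0.42 -2.34 Tz 0.012 pos jig 34.46 -52.13 yaw -0.0148 25.975
[(256, 85, 91), (257, 79, 89), (258, 108, 116), (259, 138, 132), (260, 141, 133), (261, 136, 129), (262, 126, 122), (263, 111, 108), (264, 91, 90), (265, 82, 83), (266, 103, 107), (267, 151, 155), (268, 184, 187), (269, 176, 179), (270, 142, 144), (271, 97, 98), (272, 64, 62), (273, 60, 49), (274, 96, 61), (275, 141, 83), (276, 164, 98), (277, 169, 101), (278, 158, 94), (279, 123, 71), (280, 103, 61), (281, 99, 58), (282, 98, 57), (283, 99, 58)]
```

Pad contact is confirmed: the pad edge stopped at about row 274 while the screw kept travelling. I'll release the crank and move over to the knob.

>>> servo_tool:
  plan:
    - [0,0,0,0,0,0,0.4]
    - [0,0,0,0,0,0,0.4]
    - [0,0,0,0,0,0,0.4]
    - [0,0,0.1,0,0,0,0.4]
    - [0,0,0.09,0,0,0,0.5]
    - [-0.031,0.095,0,0,0,0,0.6]
    - [-0.03,0.096,0,0,0,0,0.6]
    - [0,0,0,0,0,0,0.6]
    - [0,0,0,0,0,0,0.6]

```text
clock: 27.15
position: [528.0, -229.6, 201.1]
ee_rot: [-0.599, 0.801, 0.0, -0.0]
contact_force: [0.9, -0.2, -0.1]
gripper_width: 51.4
grasp_force: 0.0
```

```bash
python3 st.py; python3 - <<'E'
from h import *
np.set_printoptions(precision=1,suppress=True)
s=grab('wrist','w9');grab('scene','s9');print(s['joints'])
v=V('s9');P=v.cloud().reshape(-1,3);r=np.hypot(P[:,0]-528,P[:,1]+229.5)
for n,a in (('knob',(r<20)&(P[:,2]>140)&(P[:,2]<182)),('crank',(r>45)&(r<75)&(P[:,2]>145)&(P[:,2]<185))):
    print(n,a.sum(),P[a].mean(0),np.percentile(P[a][:,2],[50,90,98]))
E
```

```text
jig F 0.89 0.04 Tz 0.027 pos jig 1.82 -0.79 yaw -0.0141 27.15
[-0.1  0.3 -0.2  0.  -1.1 -0.2]
knob 319 [ 520.1 -233.1  159.9] [162.5 171.5 172.5]
crank 101 [ 541.2 -287.9  164.8] [164.8 178.8 180.2]
```

>>> servo_tool:
  plan:
    - [0,0,-0.08,0,0,0,0.6]
    - [0,0,-0.08,0,0,0,0.6]
    - [0,0,-0.027,0,0,0,0.6]
    - [0,0,0,0,0,0,0.6]
    - [0,0,0,0,0,0,0]
    - [0,0,0,0,0,0,0]
    - [0,0,0,0,0,0,0]
    - [0,0,0,0,0,0,0]
    - [0,0,0,0,0,0,0]

```text
clock: 28.38
position: [528.5, -229.8, 146.5]
ee_rot: [-0.599, 0.801, -0.001, 0.001]
contact_force: [-0.9, 0.1, 6.1]
gripper_width: 32.8
grasp_force: 75.6
```

```bash
python3 st.py; python3 -c "
from h import *
print(arm.read_state()['joints'].round(3),arm.read_state()['gripper_width'])"
```

```text
jig F -0.87 -0.12 Tz -0.028 pos jig 2.32 -0.96 yaw -0.0141 28.375
[-0.129  0.376 -0.235  0.001 -0.958 -0.157] 32.78610695795902
```

>>> servo_tool:
  plan:
    - [0,0,-0.0007,0,0,-0.05,0]
    - [0,0,-0.0007,0,0,-0.05,0]
    - [0,0,0,0,0,0,0]

```text
clock: 28.75
position: [528.4, -229.8, 146.1]
ee_rot: [-0.516, 0.857, -0.001, 0.001]
contact_force: [-1.2, -0.3, 5.5]
gripper_width: 32.6
grasp_force: 76.0
```

```bash
python3 st.py
```

```text
jig F -1.08 -0.59 Tz -0.038 pos jig 2.27 -0.93 yaw -0.2147 28.75
```

>>> servo_tool:
  plan:
    - [0,0,-0.0007,0,0,-0.05,0]
    - [0,0,0,0,0,0,0]

```text
clock: 29.0
position: [528.4, -229.8, 145.9]
ee_rot: [-0.473, 0.881, -0.001, 0.001]
contact_force: [-2.5, 0.1, 6.3]
gripper_width: 32.5
grasp_force: 76.0
```

```bash
python3 st.py
```

```text
jig F -2.44 -0.54 Tz -0.087 pos jig 2.24 -0.93 yaw -0.3146 29.0
```

>>> servo_tool:
  plan:
    - [0,0,-0.0007,0,0,-0.05,0]
    - [0,0,0,0,0,0,0]

```text
clock: 29.25
position: [528.4, -229.8, 145.7]
ee_rot: [-0.428, 0.904, -0.001, 0.001]
contact_force: [-2.2, -0.1, 6.7]
gripper_width: 32.8
grasp_force: 76.0
```

```bash
python3 st.py
```

```text
jig F -2.12 -0.74 Tz -0.030 pos jig 2.21 -0.92 yaw -0.4146 29.25
```

```bash
cat > cr.py <<'E'
from h import *
import sys
np.set_printoptions(precision=1,suppress=True)
def crank(tag,zr):
    v=V(tag);P=v.cloud();r=np.hypot(P[...,0]-528,P[...,1]+229.5)
    m=(r>49)&(r<70)&(P[...,2]>zr+6)&(P[...,2]<zr+50)&(v.im.max(-1)<75)
    Q=P[m]; 
    if len(Q)<10: return len(Q),None
    a=np.arctan2(Q[:,1]+229.5,Q[:,0]-528); return len(Q),round(float(np.median(a)),4),Q.mean(0),Q.std(0)
if __name__=='__main__':
    n=sys.argv[1]
    if n!='9': grab('scene','s'+n);grab('wrist','w'+n)
    for c in 'sw': print(c,crank(c+n,137))
E
python3 cr.py 9; python3 cr.py 10; python3 st.py
```

```text
s (89, -1.3634, array([ 540.5, -288.3,  162.4]), array([ 2.1,  3.1, 10.9]))
w (772, -1.3341, array([ 542.8, -288.2,  174.7]), array([3.7, 3.5, 8.9]))
s (95, -1.754, array([ 517.1, -290.7,  162.7]), array([ 2.5,  3.3, 10.7]))
w (1920, -1.7463, array([ 518.3, -289.6,  172.8]), array([3.5, 3.4, 9.8]))
jig F -1.02 -0.19 Tz -0.086 pos jig 2.20 -0.91 yaw -0.4141 29.35
```

>>> servo_tool:
  plan:
    - [0,0,-0.0007,0,0,-0.05,0]
    - [0,0,-0.0007,0,0,-0.05,0]
    - [0,0,0,0,0,0,0]

```text
clock: 29.72
position: [528.3, -229.8, 145.3]
ee_rot: [-0.336, 0.942, -0.001, 0.001]
contact_force: [-1.8, 0.5, 6.8]
gripper_width: 32.7
grasp_force: 76.1
```

```bash
python3 cr.py 11; python3 st.py
```

```text
s (104, -1.9379, array([ 505.9, -288. ,  163.4]), array([ 3.3,  3.1, 11.3]))
w (1896, -1.9443, array([ 506.6, -286.6,  172.5]), array([3.5, 3.4, 9.6]))
jig F -1.85 -0.06 Tz -0.039 pos jig 2.15 -0.91 yaw -0.6141 29.825
```

>>> servo_tool:
  plan:
    - [0,0,-0.0007,0,0,-0.05,0]
    - [0,0,0,0,0,0,0]

```text
clock: 30.08
position: [528.3, -229.7, 145.2]
ee_rot: [-0.288, 0.958, -0.001, 0.001]
contact_force: [-1.6, 0.7, 6.7]
gripper_width: 32.4
grasp_force: 76.1
```

```bash
python3 cr.py 12; python3 st.py
```

```text
s (105, -2.0297, array([ 500.2, -286.4,  162.6]), array([ 3.3,  3. , 11.3]))
w (1898, -2.0421, array([ 501.1, -284.2,  172.4]), array([3.5, 3.4, 9.5]))
jig F -1.99 0.73 Tz -0.070 pos jig 2.15 -0.89 yaw -0.7140 30.175
```

>>> servo_tool:
  plan:
    - [0,0,-0.0007,0,0,-0.05,0]
    - [0,0,0,0,0,0,0]

```text
clock: 30.42
position: [528.3, -229.7, 144.9]
ee_rot: [-0.24, 0.971, -0.001, 0.001]
contact_force: [-2.5, 0.3, 6.6]
gripper_width: 32.2
grasp_force: 76.1
```

```bash
python3 cr.py 13; python3 st.py
```

```text
s (106, -2.124, array([ 494.9, -283.7,  162.4]), array([ 3.5,  3.3, 10.6]))
w (1896, -2.1409, array([ 495.8, -281.3,  172.1]), array([3.5, 3.4, 9.5]))
jig F -1.81 0.35 Tz -0.003 pos jig 2.13 -0.88 yaw -0.8140 30.525
```

>>> servo_tool:
  plan:
    - [0,0,-0.0007,0,0,-0.05,0]
    - [0,0,0,0,0,0,0]

```text
clock: 30.78
position: [528.3, -229.7, 144.8]
ee_rot: [-0.191, 0.982, -0.001, 0.001]
contact_force: [-1.3, 1.4, 7.7]
gripper_width: 32.8
grasp_force: 76.2
```

```bash
python3 cr.py 14; python3 st.py
```

```text
s (92, -2.2105, array([ 490. , -280.9,  162. ]), array([ 2.9,  2.7, 11. ]))
w (1892, -2.2403, array([ 490.8, -277.9,  172. ]), array([3.5, 3.5, 9.5]))
jig F -1.85 1.12 Tz -0.012 pos jig 2.09 -0.85 yaw -0.9140 30.875
```

>>> servo_tool:
  plan:
    - [0,0,-0.0007,0,0,-0.05,0]
    - [0,0,0,0,0,0,0]

```text
clock: 31.12
position: [528.3, -229.7, 144.6]
ee_rot: [-0.142, 0.99, -0.001, 0.001]
contact_force: [-1.4, 0.8, 7.4]
gripper_width: 32.8
grasp_force: 76.2
```

```bash
python3 cr.py 15; python3 st.py
```

```text
s (96, -2.3093, array([ 484.6, -277.2,  162.5]), array([ 2.8,  3. , 10.9]))
w (1882, -2.3411, array([ 486.2, -274. ,  171.7]), array([3.5, 3.5, 9.5]))
jig F -2.00 -0.50 Tz 0.002 pos jig 2.09 -0.84 yaw -1.0140 31.225
```

>>> servo_tool:
  plan:
    - [0,0,-0.0007,0,0,-0.05,0]
    - [0,0,0,0,0,0,0]

```text
clock: 31.48
position: [528.3, -229.6, 144.4]
ee_rot: [-0.092, 0.996, -0.0, 0.001]
contact_force: [-1.5, 1.1, 6.9]
gripper_width: 32.6
grasp_force: 76.2
```

```bash
python3 cr.py 16; python3 st.py
```

```text
s (97, -2.4015, array([ 480.5, -272.7,  162.4]), array([ 2.8,  3.3, 11.2]))
w (1870, -2.4395, array([ 482. , -269.6,  171.6]), array([3.5, 3.5, 9.5]))
jig F -2.51 0.55 Tz -0.071 pos jig 2.10 -0.82 yaw -1.1139 31.575
```

>>> servo_tool:
  plan:
    - [0,0,-0.0007,0,0,-0.05,0]
    - [0,0,0,0,0,0,0]

```text
clock: 31.82
position: [528.3, -229.6, 144.2]
ee_rot: [-0.043, 0.999, -0.0, 0.001]
contact_force: [-1.2, 1.5, 7.2]
gripper_width: 32.7
grasp_force: 76.2
```

```bash
python3 cr.py 17; python3 st.py
```

```text
s (98, -2.4673, array([ 477.6, -269.6,  162.2]), array([ 2.8,  3.2, 11.1]))
w (1908, -2.508, array([ 479.5, -266.3,  171.3]), array([3.5, 3.5, 9.5]))
jig F -3.29 -0.16 Tz 0.170 pos jig 2.06 -0.80 yaw -1.2133 31.925
```

>>> servo_tool:
  plan:
    - [0,0,-0.0007,0,0,-0.05,0]
    - [0,0,0,0,0,0,0]

```text
clock: 32.17
position: [528.3, -229.6, 144.2]
ee_rot: [0.007, 1.0, -0.0, 0.001]
contact_force: [-2.9, 0.9, 8.5]
gripper_width: 32.6
grasp_force: 76.3
```

```bash
python3 cr.py 18; python3 st.py
```

```text
s (96, -2.4663, array([ 477.5, -269.6,  162.8]), array([ 2.6,  3.4, 10.7]))
w (2014, -2.5181, array([ 479.4, -265.8,  170.7]), array([3.5, 3.4, 9.7]))
jig F -3.38 1.51 Tz 0.062 pos jig 2.07 -0.76 yaw -1.3134 32.275
```

>>> servo_tool:
  plan:
    - [0,0,-0.0007,0,0,-0.05,0]
    - [0,0,0,0,0,0,0]

```text
clock: 32.52
position: [528.3, -229.6, 144.2]
ee_rot: [0.057, 0.998, -0.0, 0.001]
contact_force: [-3.3, 1.5, 8.7]
gripper_width: 32.8
grasp_force: 76.4
```

```bash
python3 cr.py 19; python3 st.py
```

```text
s (100, -2.4652, array([ 477.6, -269.5,  162.7]), array([ 2.9,  3.5, 10.8]))
w (2092, -2.52, array([ 479.5, -265.4,  170. ]), array([ 3.5,  3.3, 10. ]))
jig F -2.99 2.00 Tz 0.066 pos jig 2.08 -0.73 yaw -1.4134 32.625
```

>>> servo_tool:
  plan:
    - [0,0,0,0,0,-0.05,0]
    - [0,0,0,0,0,0,0]

```text
clock: 32.88
position: [528.3, -229.5, 144.2]
ee_rot: [0.107, 0.994, -0.0, 0.001]
contact_force: [-2.8, 2.5, 9.2]
gripper_width: 32.5
grasp_force: 76.4
```

```bash
python3 cr.py 20; python3 st.py
```

```text
s (98, -2.469, array([ 477.4, -269.6,  162.4]), array([ 2.9,  3.2, 10.9]))
w (2158, -2.5226, array([ 479.7, -265.1,  169.5]), array([ 3.5,  3.3, 10.2]))
jig F -4.11 0.96 Tz 0.057 pos jig 2.06 -0.69 yaw -1.5137 32.975
```

>>> servo_tool:
  plan:
    - [0,0,0,0,0,-0.025,0]
    - [0,0,0,0,0,0,0]

```text
clock: 33.22
position: [528.3, -229.5, 144.2]
ee_rot: [0.132, 0.991, -0.0, 0.001]
contact_force: [-3.0, 1.1, 10.0]
gripper_width: 32.7
grasp_force: 76.4
```

```bash
python3 cr.py 21; python3 st.py
```

```text
s (96, -2.4647, array([ 477.6, -269.6,  162.7]), array([ 2.9,  3.1, 10.8]))
w (2194, -2.5235, array([ 479.8, -265. ,  169.3]), array([ 3.5,  3.2, 10.2]))
jig F -2.86 1.86 Tz -0.001 pos jig 2.08 -0.65 yaw -1.5638 33.325
```

>>> servo_tool:
  plan:
    - [0,0,0,0,0,-0.025,0]
    - [0,0,0,0,0,0,0]

```text
clock: 33.58
position: [528.4, -229.5, 144.4]
ee_rot: [0.157, 0.988, -0.0, 0.001]
contact_force: [-3.7, 1.0, 11.2]
gripper_width: 32.8
grasp_force: 76.8
```

```bash
python3 cr.py 22; python3 st.py
```

```text
s (97, -2.3483, array([ 483. , -275.7,  162.8]), array([ 3.1,  3. , 11. ]))
w (2255, -2.3959, array([ 485.1, -270.5,  168.6]), array([ 3.5,  3.1, 10.6]))
jig F -3.99 2.34 Tz 0.071 pos jig 2.09 -0.63 yaw -1.6133 33.675
```

The click is in: the wheel sprang back about 0.12 rad under the held knob, so the knob now sits at about 0.55 rad relative to the wheel. Letting go.

>>> servo_tool:
  plan:
    - [0,0,0,0,0,0,0.6]
    - [0,0,0,0,0,0,0.6]
    - [0,0,0,0,0,0,0.6]
    - [0,0,0.05,0,0,0,0.6]
    - [0,0,0.1,0,0,0,0.6]
    - [0,0,0.15,0,0,0,0.6]
    - [0,0,0.15,0,0,0,0.6]
    - [-0.15,0,0.1,0,0,0,0.6]
    - [-0.15,0,0,0,0,0,0.6]
    - [0,0,0,0,0,0,0.6]
    - [0,0,0,0,0,0,0.6]

```text
clock: 35.05
position: [438.2, -229.6, 308.0]
ee_rot: [0.157, 0.988, -0.0, 0.001]
contact_force: [0.3, -0.5, -0.3]
gripper_width: 51.2
grasp_force: 0.0
```

```bash
python3 cr.py 23; python3 st.py; python3 padz.py s24; python3 - <<'E'
from h import *
np.set_printoptions(precision=1,suppress=True)
grab('top','t24')
v=V('s24');w=V('s6')
# pointer/marks: white, red, green pixels near knob in available views
for n in ('t24','w23'):
    v=V(n);P=v.cloud();r=np.hypot(P[...,0]-528,P[...,1]+229.5);im=v.im.astype(int)
    R,G,B=im[...,0],im[...,1],im[...,2]
    for nm,m in (('white on knob',(r<16)&(P[...,2]>160)&(P[...,2]<185)&(im.min(-1)>150)),('red',(r<30)&(P[...,2]>130)&(P[...,2]<165)&(R>G+40)&(R>B+40)),('green',(r<30)&(P[...,2]>130)&(P[...,2]<165)&(G>R+25)&(G>B+10))):
        Q=P[m]; print(n,nm,len(Q), np.arctan2(np.median(Q[:,1])+229.5,np.median(Q[:,0])-528) if len(Q) else '')
# block change between s6 and s24 outside wheel
a=V('s6').im.astype(int);b=V('s24').im.astype(int);d=abs(a-b).max(-1)
print('tin',d[235:262,205:235].mean(),'pencil+block',d[285:330,260:350].mean())
E
```

```text
s (92, -2.3509, array([ 482.8, -275.4,  161.9]), array([ 2.8,  3. , 11.3]))
w (351, -2.3937, array([ 483.5, -272.2,  168.1]), array([ 3.3,  3.5, 11.1]))
jig F 0.43 -0.56 Tz -0.012 pos jig -84.33 -24.76 yaw -1.6143 35.15
[(256, 103, 109), (257, 87, 89), (258, 102, 98), (259, 136, 127), (260, 144, 135), (261, 141, 133), (262, 134, 129), (263, 125, 123), (264, 109, 109), (265, 90, 92), (266, 97, 100), (267, 133, 136), (268, 163, 167), (269, 160, 163), (270, 133, 136), (271, 88, 89), (272, 49, 49), (273, 42, 35), (274, 60, 40), (275, 89, 53), (276, 112, 66), (277, 128, 75), (278, 132, 78), (279, 119, 70), (280, 106, 62), (281, 100, 59), (282, 101, 60), (283, 100, 59)]
t24 white on knob 0 
t24 red 0 
t24 green 0 
w23 white on knob 325 -1.0254775890904513
w23 red 0 
w23 green 0 
tin 6.24320987654321 pencil+block 4.328888888888889
```

```bash
python3 - <<'E'
from h import *
v=V('w23');im=v.im.astype(int);P=v.cloud()
def ring(zz,rr):
    out=[]
    for a in np.arange(-np.pi,np.pi,.1):
        u=v.proj([528+rr*np.cos(a),-229.5+rr*np.sin(a),zz])[0].round().astype(int)
        if 0<=u[0]<640 and 0<=u[1]<480: out.append((round(float(a),2),im[u[1],u[0]].tolist()))
    return out
print('knob top r11'); print([o for o in ring(168,11) if min(o[1])>110])
for rr in (20,22,24):
    print('hub',rr,[o for o in ring(139,rr) if max(o[1])-min(o[1])>35])
print(v.proj([528,-229.5,168]))
m=(np.hypot(P[...,0]-528,P[...,1]+229.5)<30)&(P[...,2]>130)
ys,xs=np.where(m);sat=(im.max(-1)-im.min(-1))[m]
k=np.argsort(-sat)[:15];print([(int(xs[i]),int(ys[i]),im[ys[i],xs[i]].tolist(),P[ys[i],xs[i]].round(0).tolist()) for i in k])
E
```

```text
knob top r11
[(-2.74, [125, 128, 134]), (-2.54, [128, 132, 137]), (-2.44, [128, 132, 137]), (-2.34, [126, 129, 135]), (-2.24, [160, 164, 171]), (-2.14, [128, 130, 136]), (-2.04, [146, 151, 155]), (-1.94, [162, 167, 173]), (-1.84, [166, 170, 176]), (-1.74, [165, 169, 177]), (-1.64, [166, 170, 177]), (-1.54, [168, 172, 179]), (-1.44, [167, 170, 178]), (-1.34, [167, 171, 178]), (-1.24, [167, 170, 177]), (-1.14, [166, 170, 177]), (-1.04, [167, 171, 178]), (-0.94, [166, 170, 178]), (-0.84, [165, 169, 178]), (-0.74, [166, 170, 179]), (-0.64, [166, 170, 178]), (-0.54, [165, 169, 177]), (-0.44, [165, 168, 177]), (-0.34, [165, 169, 177]), (-0.24, [195, 196, 203]), (-0.14, [246, 245, 246]), (-0.04, [255, 254, 254]), (0.06, [220, 218, 221]), (0.16, [162, 166, 174]), (0.26, [165, 168, 177]), (0.36, [151, 154, 162]), (0.46, [149, 153, 160]), (0.56, [166, 170, 178]), (0.66, [167, 169, 178]), (0.76, [139, 141, 148])]
hub 20 []
hub 22 []
hub 24 []
[[348.66838071 320.54114478]]
[(368, 294, [167, 135, 113], [523.0, -205.0, 138.0]), (337, 333, [65, 84, 119], [538.0, -244.0, 167.0]), (321, 296, [144, 127, 103], [513.0, -252.0, 131.0]), (370, 309, [196, 176, 155], [539.0, -207.0, 138.0]), (319, 295, [142, 120, 103], [511.0, -253.0, 132.0]), (370, 310, [177, 157, 138], [540.0, -208.0, 138.0]), (369, 313, [173, 153, 135], [543.0, -209.0, 140.0]), (370, 308, [207, 189, 170], [538.0, -207.0, 139.0]), (328, 288, [136, 109, 103], [505.0, -242.0, 135.0]), (369, 296, [168, 146, 135], [524.0, -204.0, 139.0]), (368, 315, [177, 159, 145], [546.0, -211.0, 138.0]), (369, 312, [174, 157, 143], [542.0, -209.0, 139.0]), (342, 335, [40, 49, 71], [540.0, -240.0, 169.0]), (341, 282, [65, 72, 93], [502.0, -227.0, 137.0]), (370, 291, [81, 66, 53], [523.0, -202.0, 132.0])]
```

>>> servo_tool:
  plan:
    - [0.1,-0.15,0,0,0,0.09,0.6]
    - [0.05,-0.15,0,0,0,0.09,0.6]
    - [0,-0.15,-0.1,0,0,0.09,0.6]
    - [0,-0.15,-0.12,0,0,0.09,0.6]
    - [0,-0.08,-0.12,0,0,0.09,0.6]
    - [0,0,-0.12,0,0,0.09,0.6]
    - [0,0,0,0,0,0.09,0.6]
    - [0,0,0,0,0,0.09,0.6]
    - [0,0,0,0,0,0.08,1]
    - [0,0,0,0,0,0,1]
    - [0,0,0,0,0,0,1]
    - [0,0,0,0,0,0,1]

```text
clock: 36.75
position: [482.9, -433.5, 169.0]
ee_rot: [-0.599, 0.801, 0.0, -0.0]
contact_force: [-0.2, 0.2, -0.3]
gripper_width: 85.7
grasp_force: 0.0
```

```bash
python3 st.py; python3 -c "
from h import *
print(grab('wrist','w25')['position'])"; python3 meas.py w25
```

```text
jig F -0.25 0.14 Tz 0.030 pos jig 13.07 -209.40 yaw -0.0157 36.75
[ 482.93963554 -433.5356956   168.97227593]
base-x slope 0.0027 x(-85)=-68.53 29 0.11777817212279125
base+x slope 0.0101 x(-85)=85.79 38 0.13905100713428042
block-x slope 0.0063 x(-85)=-24.04 39 0.09826609721809372
block+x slope 0.0686 x(-85)=31.27 13 0.17139401950302177
fence face top slope -0.0161 x(-85)=26.57 40 0.0785182326308893
```

```bash
python3 - <<'E'
from meas import *
for n in ('w1','w3','w4','w5','w25'):
    v=V(n);g=cv2.cvtColor(v.im,cv2.COLOR_RGB2GRAY).astype(float);res=[]
    lo=-235 if n=='w1' else -205; hi=-190 if n=='w1' else -165
    for x0 in ([-30,-25,-20,-15] if n=='w1' else [-12,-8,-4,0,4,8,12]):
        ys=np.arange(lo,hi,.25);W=np.c_[np.c_[np.full(len(ys),x0),ys]@R.T+o,np.full(len(ys),48.)]
        uv=v.proj(W).astype(np.float32);p=cv2.remap(v.im,uv[:,0][None],uv[:,1][None],cv2.INTER_LINEAR)[0].astype(float)
        q=np.convolve(p[:,0]-p[:,2]*.0,np.ones(5)/5,'same');d=np.gradient(q);d[:5]=d[-5:]=0;res.append(float(ys[abs(d).argmax()]))
    by=[]
    for x0 in (-60,-50,55,65,75):
        ys=np.arange(-205,-175,.25);W=np.c_[np.c_[np.full(len(ys),x0),ys]@R.T+o,np.full(len(ys),18.)]
        uv=v.proj(W).astype(np.float32);p=cv2.remap(g,uv[:,0][None],uv[:,1][None],cv2.INTER_LINEAR)[0]
        d=np.gradient(np.convolve(p,np.ones(5)/5,'same'));d[:5]=d[-5:]=0;by.append(float(ys[abs(d).argmax()]))
    print(n,res,'base',by)
E
```

```text
w1 [-212.75, -215.0, -210.0, -219.75] base [-191.0, -191.0, -191.75, -191.75, -191.75]
w3 [-184.0, -185.75, -187.0, -188.5, -190.0, -191.25, -193.0] base [-191.0, -191.0, -191.5, -197.0, -201.25]
w4 [-201.5, -201.5, -201.5, -201.5, -201.75, -201.75, -201.75] base [-191.0, -191.25, -191.75, -196.5, -196.5]
w5 [-201.0, -201.0, -201.0, -201.0, -201.0, -189.75, -190.75] base [-191.0, -191.0, -191.75, -191.5, -191.75]
w25 [-201.25, -201.25, -201.25, -201.25, -201.25, -201.25, -191.0] base [-191.0, -191.0, -191.75, -191.75, -191.75]
```

```bash
python3 - <<'E'
from meas import *
th=-.2715;R=np.array([[np.cos(th),-np.sin(th)],[np.sin(th),np.cos(th)]]);o=np.array([527.5,-229.5])
def prof(v,x0,z,a,b):
    ys=np.arange(a,b,.25);W=np.c_[np.c_[np.full(len(ys),x0),ys]@R.T+o,np.full(len(ys),float(z))]
    uv=v.proj(W).astype(np.float32);p=cv2.remap(v.im,uv[:,0][None],uv[:,1][None],cv2.INTER_CUBIC)[0].astype(float).sum(1)
    d=np.gradient(np.convolve(p,np.ones(9)/9,'same'));d[:9]=d[-9:]=0;i=abs(d).argmax();return float(ys[i]),round(d[i],1)
for n in ('scene0','s3','s5','s24'):
    v=V(n)
    print(n,'blk/stop top z48',[prof(v,x,48,30,58) for x in (-20,-16,-12)],'side z40 x-25',prof(v,-25,40,30,58),prof(v,-25,33,30,58),'base end',[prof(v,x,18,52,75) for x in (-66,-62)], 'base tail',[prof(v,x,18,-205,-178) for x in (-66,-60,60,70)],'tail z48',[prof(v,x,48,-205,-172) for x in (-16,-8,0,8)])
v=V('s24'); uv=v.proj(np.c_[np.array([[-18,0],[-18,45]])@R.T+o,[48,48]]);print('mm/px along y',45/np.linalg.norm(uv[1]-uv[0]))
E
```

```text
scene0 blk/stop top z48 [(49.5, np.float64(2.1)), (51.75, np.float64(4.6)), (53.5, np.float64(4.6))] side z40 x-25 (32.25, np.float64(-3.3)) (33.0, np.float64(-19.1)) base end [(63.75, np.float64(-6.3)), (65.0, np.float64(-5.8))] base tail [(-190.75, np.float64(12.0)), (-190.5, np.float64(12.7)), (-180.75, np.float64(-18.1)), (-183.75, np.float64(-23.7))] tail z48 [(-196.5, np.float64(1.2)), (-187.0, np.float64(-2.3)), (-202.75, np.float64(2.3)), (-202.5, np.float64(13.2))]
s3 blk/stop top z48 [(44.75, np.float64(-3.4)), (45.75, np.float64(-4.2)), (47.5, np.float64(-3.3))] side z40 x-25 (36.5, np.float64(-2.8)) (53.75, np.float64(-3.2)) base end [(54.25, np.float64(-6.3)), (54.25, np.float64(-4.3))] base tail [(-190.75, np.float64(12.9)), (-190.25, np.float64(12.8)), (-202.75, np.float64(-7.8)), (-202.75, np.float64(-6.6))] tail z48 [(-199.25, np.float64(-9.2)), (-201.0, np.float64(-9.9)), (-199.5, np.float64(-12.1)), (-193.0, np.float64(-10.8))]
s5 blk/stop top z48 [(40.75, np.float64(-7.6)), (42.0, np.float64(-7.2)), (43.25, np.float64(-7.4))] side z40 x-25 (43.25, np.float64(-3.6)
[... 158 characters left out ...]
(-190.5, np.float64(12.8)), (-191.0, np.float64(12.7))] tail z48 [(-198.25, np.float64(-16.6)), (-202.25, np.float64(-14.2)), (-199.75, np.float64(-15.9)), (-194.75, np.float64(-21.0))]
s24 blk/stop top z48 [(45.0, np.float64(-4.6)), (46.5, np.float64(-4.1)), (43.25, np.float64(-3.9))] side z40 x-25 (40.75, np.float64(-2.5)) (46.5, np.float64(-2.2)) base end [(63.75, np.float64(-6.4)), (65.5, np.float64(-5.8))] base tail [(-191.0, np.float64(13.3)), (-190.5, np.float64(12.9)), (-190.5, np.float64(13.3)), (-191.0, np.float64(13.8))] tail z48 [(-198.25, np.float64(-17.2)), (-201.25, np.float64(-14.5)), (-199.75, np.float64(-16.6)), (-193.75, np.float64(-21.1))]
mm/px along y 2.7161354699835414
```

```bash
python3 -c "
from bench import arm
print(arm.job_done())"
```

```text
the job is handed in; nothing more can be done
None
```

I handed the job in at about 37 s. The timber is pressed up to the stop and parallel to the fence within measurement error, the pad is down on it, and the knob is one click over by its measured turn. I didn't see the green mark itself. The robot has let go, and the tin, tape measure and pencil were never touched.

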